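# Change over the buffing jig

## Task

Change over the buffing jig: press and turn the finished cup piece free and stand it upright on the cork pad, swing the dust cupboard's clear door wide open by its brass handle, and lock every cup blank from the cupboard onto a jig post of its own (lugs in the slots, push down against the spring, turn clockwise to the stop, let it rise into its notches). When all this is done, shut the cupboard door fully to keep out the dust, and leave the other things on the bench where they are.

Things in the scene. Friction and masses are not known exactly. Their poses are not given: they have to be found in the camera images.
- jig: the buffing jig, fixed on the bench: a wooden plank 100 (x) x 300 (y) x 15 mm with three alike upright steel bayonet posts in a row along its y axis. Origin under its centre, at bench height; z up. A locked piece has its x axis along the jig's x axis, either way round, its foot 13 mm above the plank and its centre 95 mm above the bench.
- post0 (a point): foot of a bayonet post: on its axis, at the plank's top, -100 mm along the jig's y axis; axes as the jig's. A post is 48 mm thick and 34 mm tall. Two upright slots, about 11 mm wide and open at the top, opposite each other, take a cap's two inner lugs: they lie at +60 degrees (counter-clockwise seen from above) from the jig's x axis and half a turn from that.
- post1 (a point): foot of the middle post, otherwise as post0. A spring plunger stands up in the middle of each post (5 N at rest, 12 N at the bottom) and carries a piece merely set on, lugs in slots, with its foot 24 mm above the plank. Pushed down until its foot is 6 mm or less above the plank (it stops at 2 mm), the piece can turn clockwise, seen from above, by 60 degrees.
- post2 (a point): foot of the post at +100 mm along the jig's y axis, otherwise as post0. At 60 degrees clockwise of the slots, the spring lifts a piece that is let go into notches 6 mm deep (foot 13 mm above the plank); a stop lies a few degrees further. To free a locked piece: push it down 7 to 11 mm, turn it 60 degrees counter-clockwise, lift.
- blank0_c (a point): centre of the 40 (x) x 30 (y) x 60 mm tall birch block of a cup blank (0.28 to 0.42 kg in all), upright in the cupboard; some of the four are absent. The block stands on a hollow steel cap, 62 mm across, bore 54 mm, with an 80 mm foot rim 67 mm below this point. Inside the cap, along +x and -x, two lugs 6 mm thick, 7 mm above the foot, reach in to 15 mm from the axis. z up.
- cupboard: the dust cupboard, fixed on the bench: wooden, 206 mm deep (x, front at -x) and wide (y), walls 8 mm thick and 123 mm high, floor 8 mm above the bench, a 22 mm high sill at the front; open at top and front once the door is swung away. Origin under its centre, z up.
- door (a joint): the cupboard door's angle in rad: 0 shut, 1.65 fully open. One L-shaped, clear, wood-framed piece: a front pane 206 mm wide and a top pane over the whole cupboard, up to 134 mm above the bench, swing away together on an upright hinge, counter-clockwise seen from above as it opens. Friction (0.1 N m) keeps it where it is left.
- door_handle (a point): grip point on the door's handle, an upright round brass bar 12 mm thick, 50 mm out from the front pane; the point is on its axis 122 mm above the bench. The bar ends 26 mm higher, and its upper stay to the pane is 44 mm lower. Moves with the door.
- door_hinge (a point): point on the door's upright hinge axis at the handle point's height; the handle point is 182 mm from it. Axes as the cupboard's: x from the front into the depth, y along the front from the hinge towards the handle.
- blank1_c (a point): centre of the wooden block of another cup blank, the same as blank0; may be absent.
- blank2_c (a point): centre of the wooden block of another cup blank, the same as blank0; may be absent.
- blank3_c (a point): centre of the wooden block of another cup blank, the same as blank0; may be absent.
- fin0_c (a point): centre of the wooden block of a finished cup piece, same sizes and cap as blank0 but with rounded edges and a cup turned in its top; at the start it is locked on the jig's post0. Only one of the three finished pieces is there.
- fin1_c (a point): centre of the wooden block of a finished cup piece, same sizes and cap as blank0 but with rounded edges and a cup turned in its top; at the start it is locked on the jig's post1. Only one of the three finished pieces is there.
- fin2_c (a point): centre of the wooden block of a finished cup piece, same sizes and cap as blank0 but with rounded edges and a cup turned in its top; at the start it is locked on the jig's post2. Only one of the three finished pieces is there.
- pad_top (a point): centre of the top of the round cork pad fixed on the bench, 110 mm across, 4 mm thick, where the finished piece is to stand.
- tama: silver tama ball, 60 mm across, standing on its flat hole; origin under its centre. A bystander: leave it where it is.
- wax: rounded yellowish wax block, 70 x 45 x 30 mm; origin under its centre. A bystander: leave it where it is.
- jar: small capped jar, 56 mm across, 65 mm tall; origin under its centre. A bystander: leave it where it is.
- ken: turned birch ken blank lying on the bench, about 160 mm long along its x axis, up to 30 mm thick; origin under its middle. A bystander: leave it where it is.
- scraper: tan horn scraper, flat, about 130 x 38 x 5 mm, long along its x axis; origin under its middle. A bystander: leave it where it is.
- brush: hand brush lying on the bench, long along its x axis; origin under its middle. A bystander: leave it where it is.
There are look-alikes about, which are no part of the job. What is shaped like the part that bears fin0_c but black, blue or purple is not meant.

How it is judged:
By the outcome, as a careful person would: the job done as asked, in the order asked, and still so for the second after the job is handed in, with the robot touching nothing.
Of blank0, blank1, blank2, blank3 only 2 to 3 are there at a start; the rules pass over those that are not, and their reading is None.
Of fin0, fin1, fin2 only 1 to 1 are there at a start; the rules pass over those that are not, and their reading is None.
At some moment in a run one of blank0, blank1, blank2, blank3, fin0, fin1, fin2 may be knocked a few centimetres aside while the robot is not near it.
It also fails if it takes over 210 s, if anything falls off the work surface, if the arm or the gripper's body presses on something with over 40 N, if the wrist force passes 120 N, or if a joint passes its speed limit or range.

## Robot

A 7-joint arm with a two-finger parallel gripper is mounted at the origin on the work surface. World frame = base frame: x ahead of the robot, y to its left, z up, the work surface at z = 0. Lengths are in mm, angles in degrees, forces in N, time in s.
With the tool pointing down it reaches from about 350 to 900 mm from the base axis. Payload 7.2 kg.
Tool frame: the origin (TCP) lies on the centre line of the jaws, within the pads' length; the fingertips stand 25 mm ahead of it and the grasp point (between the pads) lies 6 mm ahead of it (r.tips_ahead is the distance from the TCP to the fingertips, in mm); z points along the fingers, y is the direction in which the jaws open and shut (so a half turn about z gives the same grasp; the last joint's range is limited). The gripper opens to 88 mm and grips with 3 to 60 N. Pads are 20 mm wide; open, the fingers measure 115 mm over their backs; the gripper's body (75 mm by 178 mm) begins 61 mm behind the grasp point.
Start: joints at [-70.027, 23.554, -0.728, 91.456, 0.321, 64.991, -4.71], TCP at [253.032, 571.492, 247.653] pointing down, gripper open.
Joint ranges: [-169.25, 169.25], [-16.82, 113.86], [-84.01, 82.57], [7.8, 145.47], [-59.2, 239.2], [7.22, 106.19], [-163.78, 163.78]. Speed limits (degrees/s): [136.94, 136.94, 172.46, 172.46, 180, 180, 180].

## Interface

Orientations are given as [roll, pitch, yaw] about the fixed x, y, z axes, in that order (R = Rz(yaw) Ry(pitch) Rx(roll)).
In Python, from bench import r gives the robot as it stands.
- The arm moves only by the tool apply_moves, never from a script. Its argument "targets" is a list of rows, each a list of 7 numbers: the turn, a rotation vector about the tool's x, y, z in degrees, then the shift along the tool's x, y, z in cm, then the finger opening in cm, from 0 to 8.78. A call has exactly 8 rows; each row is the pose to reach, as a shift and turn from the pose measured when the call began, along the tool's axes at that moment; what a row does not reach only later rows make up. A row lasts 1/10 s, in which the tool goes at most 50 mm and 8.59 degrees, less where a joint would pass 70% of its speed; a pose out of reach is approached as far as the arm can. A call with a gripper value outside its range is refused whole. The fingers move at their own pace and stop on an object; the grip force is fixed at half the most. Time passes only in rows, so rows that repeat a pose let the fingers close, or fill a call up. It gives the time, the measured TCP pose, the force and the opening at its end, in the units of the state.
- r.sense(): the state, without advancing time (a new reading comes with each control period).
- r.read_camera(name): name is "scene" or "top"; returns a dict with "image" (420x560x3 uint8, blue, green, red), "mtx" (3x3 intrinsics, pixels), "cam_to_world" (4x4, takes a point from camera to world coordinates). Camera axes: x right, y down, z forward; pixel columns grow to the right and rows downward; lengths in mm; the calibration is good to about 2 mm. A picture is of the moment at which its call begins. There is no depth.
- r.close_job(): hands the job in, once; it reports no verdict.
The state is a dict: "time_s": time; "qpos": joint angles; "joint_vel": joint speeds; "joint_torque": joint torques, N m; "tcp_pos": TCP position; "ee_rot": TCP orientation; "contact_force": force on the tool from outside, world axes, zero at the start; "ft_torque": the same for the moment, N m; "finger_gap": opening from 0.0 (shut) to 1.0 (fully open).
Only numpy, scipy, OpenCV 4.12 (cv2) and the standard library are available. Lean on these libraries where they do the work, as an engineer would, in place of code of your own. Each camera call takes 0.05 s, during which the arm holds its last target. There are 200 camera calls.

## Working session

There is one attempt and no reset: what is moved stays moved. The work goes in short steps, Python scripts to look and compute and a tool call to move; the robot and the scene stay as the last step left them, time stands still between calls to the robot, and variables do not carry over. Pictures are saved under pics/ and viewed, on a budget of 14 in all, crops included, one or two more only if the job needs it, and the job is handed in when it is done.

Besides the shell and the picture viewer there is one more tool, called after ">>>" by a JSON object that holds its "method" and its "body". apply_moves: Moves the arm, as the interface text tells. Its arguments: {"type":"object","properties":{"targets":{"type":"array"}},"required":["targets"]}

```bash
ls; mkdir -p pics; python3 - <<'E'
from bench import r
import cv2,numpy as np
np.set_printoptions(precision=3,suppress=True)
for n in("scene","top"):
    c=r.read_camera(n);cv2.imwrite(f"pics/{n}0.png",cv2.resize(c["image"],(800,600),interpolation=cv2.INTER_CUBIC));print(n,c["mtx"],c["cam_to_world"])
print(r.sense(),r.tips_ahead)
E
```

```text
pics
scene [[388.814   0.    287.534]
 [  0.    388.814 208.544]
 [  0.      0.      1.   ]] [[  -0.69     0.397   -0.605 1328.46 ]
 [   0.724    0.382   -0.575  634.345]
 [   0.002   -0.835   -0.551  788.505]
 [   0.       0.       0.       1.   ]]
top [[520.109   0.    283.69 ]
 [  0.    520.109 206.763]
 [  0.      0.      1.   ]] [[   0.042   -0.979    0.2    221.644]
 [  -0.999   -0.042    0.005 -118.923]
 [   0.004   -0.2     -0.98  1687.757]
 [   0.       0.       0.       1.   ]]
{'time_s': 0.1, 'qpos': array([-70.028,  23.596,  -0.73 ,  91.498,   0.32 ,  64.991,  -4.708]), 'joint_vel': array([ 0.052, -0.167,  0.052, -0.105, -0.012, -0.087, -0.011]), 'joint_torque': array([  0.002, -58.909,   0.644, -29.171,  -0.054,   0.015,   0.   ]), 'tcp_pos': array([252.852, 571.117, 246.9  ]), 'ee_rot': array([-179.918,    0.005,  156.125]), 'contact_force': array([ 0.202, -0.189,  1.425]), 'ft_torque': array([-0.02 ,  0.047,  0.005]), 'finger_gap': 0.998649623383999} 25.0
```

View pics/scene0.png

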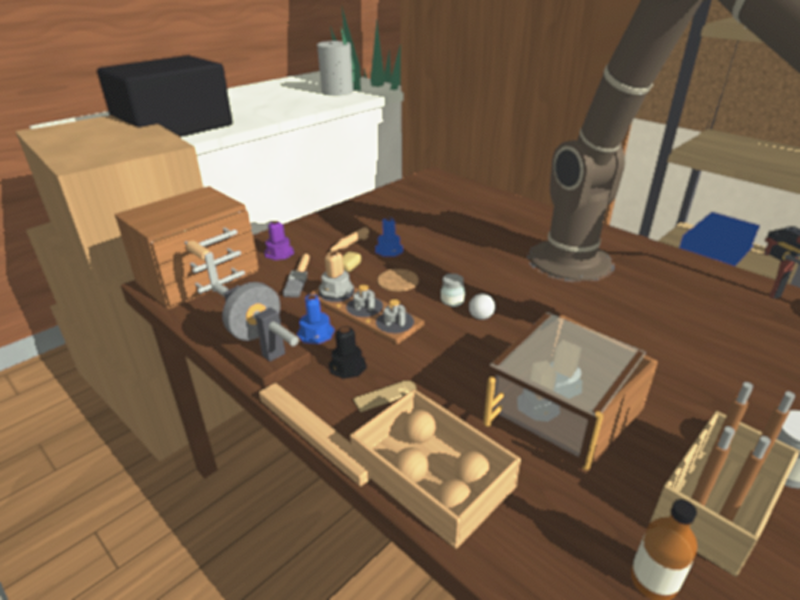

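View pics/top0.png

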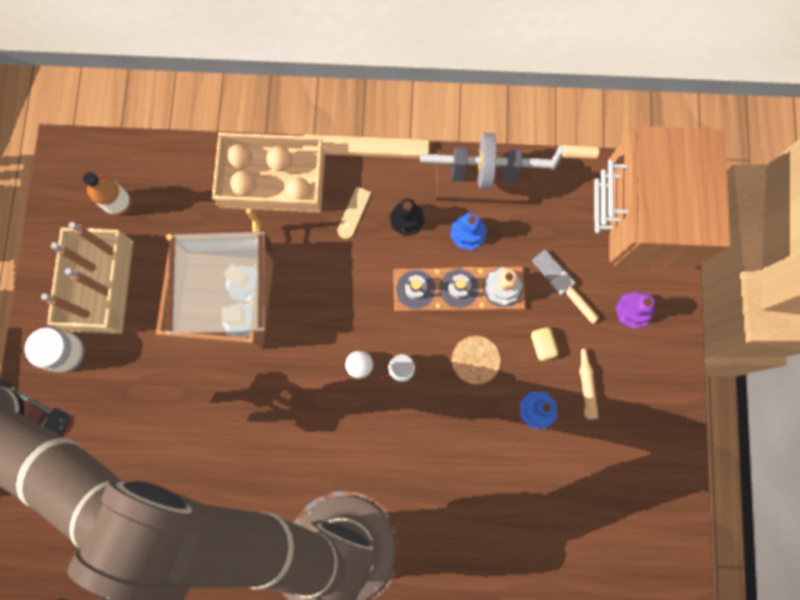

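The scene view shows the jig around (370,310) with the finished piece on its far end at (335,275). The cupboard is around (570,390) with its brass handle at (492,400), and the pad is at (398,280). In the top view the jig is at (460,288), the finished piece at (505,285) and the pad at (476,360). Two blanks stand in the cupboard at about (240,280) and (235,318), and the handle is at (255,218).

```bash
cat > h.py <<'E'
import numpy as np,cv2
from bench import r
np.set_printoptions(precision=1,suppress=True)
def px(cam,p):  # world mm -> pixel
    T=np.linalg.inv(cam["cam_to_world"]);q=T[:3,:3]@np.asarray(p,float)+T[:3,3];u=cam["mtx"]@q;return u[:2]/u[2]
def ray(cam,uv):
    d=cam["cam_to_world"][:3,:3]@np.linalg.inv(cam["mtx"])@np.array([uv[0],uv[1],1.]);return cam["cam_to_world"][:3,3],d/np.linalg.norm(d)
def onz(cam,uv,z):
    o,d=ray(cam,uv);return o+d*(z-o[2])/d[2]
def tri(c1,u1,c2,u2):
    (o1,d1),(o2,d2)=ray(c1,u1),ray(c2,u2);A=np.c_[d1,-d2];s=np.linalg.lstsq(A,o2-o1,rcond=None)[0]
    a,b=o1+s[0]*d1,o2+s[1]*d2;return (a+b)/2,np.linalg.norm(a-b)
def crop(im,u,v,w,h,W,H):
    return cv2.resize(im[v:v+h,u:u+w],(W,H),interpolation=cv2.INTER_CUBIC)
E
python3 - <<'E'
from h import *
s=r.read_camera("scene");t=r.read_camera("top")
A=crop(t["image"],265,170,120,90,400,300);B=crop(t["image"],100,135,120,120,400,300)
A=crop(t["image"],270,150,110,82,400,300)
B=crop(t["image"],100,140,110,110,400,300)
C=crop(s["image"],200,160,110,82,400,300);D=crop(s["image"],330,210,135,125,400,300)
cv2.imwrite("pics/m1.png",np.vstack([np.hstack([A,B]),np.hstack([C,D])]))
E
```

```text
(no output)
```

View pics/m1.png

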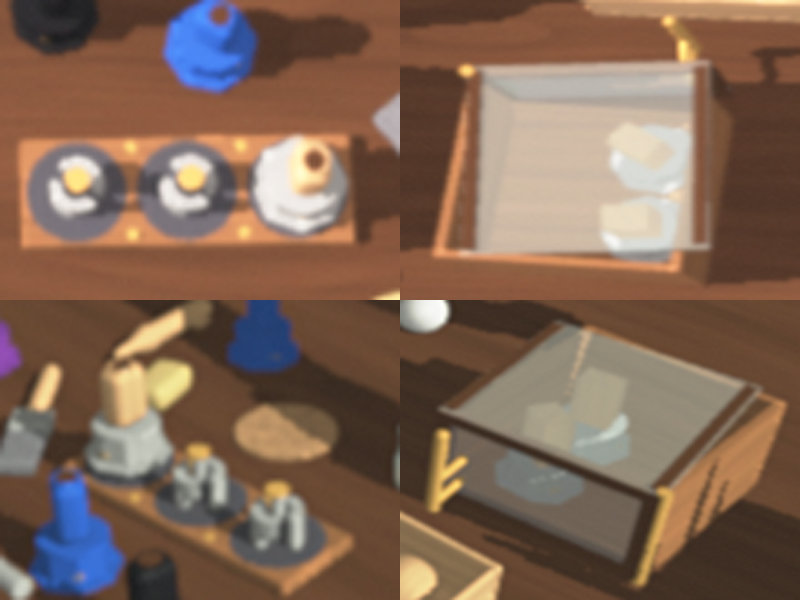

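The montage shows three things:
- **Jig:** the plank corners are clear, and the finished piece is on the right-hand post.
- **Door:** it is already a few degrees ajar relative to the walls.
- **Blanks:** the two blanks stand by the right (-y) wall.

Next I compute the positions.

```bash
cat > m.py <<'E'
from h import *
s=r.read_camera("scene");t=r.read_camera("top")
A=lambda u,v:(270+u*.275-.36,150+v*82/300-.36)
B=lambda u,v:(100+(u-400)*.275-.36,140+v*110/300-.3)
C=lambda u,v:(200+u*.275-.36,160+(v-300)*82/300-.36)
D=lambda u,v:(330+(u-400)*.3375-.33,210+(v-300)*125/300-.3)
P=np.array([onz(t,A(*c),15)for c in[(20,140),(352,134),(355,240),(22,247)]]);print("jig",P,P.mean(0))
e=(P[0]+P[3]-P[1]-P[2]);print("len",np.linalg.norm(e)/2,"y axis yaw",np.degrees(np.arctan2(e[1],e[0])))
for n,c,cr in(("top",t,A),("scene",s,C)):
    hsv=cv2.cvtColor(c["image"],cv2.COLOR_BGR2HSV)
    if n=="top":
        m=cv2.inRange(hsv,(8,60,120),(22,170,255));
        u,v=333,252
    else: u,v=np.array(C(285,432));u,v=int(u),int(v)
    print(n,"pad hsv",hsv[int(v),int(u)],"bench",hsv[int(v)+25,int(u)])
    p=hsv[int(v)-2:int(v)+3,int(u)-2:int(u)+3].reshape(-1,3).astype(int);md=np.median(p,0)
    m=(np.abs(hsv.astype(int)-md)<[6,45,45]).all(2).astype(np.uint8)
    l=cv2.connectedComponentsWithStats(m)
    k=l[1][int(v),int(u)];print(l[2][k],l[3][k],onz(c,l[3][k],4))
print("plunger tops top")
for q in[(77,178),(191,178)]:print(onz(t,A(*q),49+0))
print("handle top",tri(s,D(443,434),t,B(667,21)))
print("hinge top",tri(s,D(663,492),t,B(466,71)))
print("wall top back-left",onz(t,B(436,254),123),"back-right",onz(t,B(678,268),123))
print("pane back corners",tri(s,D(757,388),t,B(478,249)),tri(s,D(562,322),t,B(708,247)))
print("wall backleft scene",tri(s,D(785,400),t,B(436,254)))
for nm,uv in(("b0",[(608,140),(640,123),(678,150),(650,168)]),("b1",[(600,207),(640,197),(663,215),(655,236),(605,232)])):
    print(nm,np.array([onz(t,B(*q),105)[:2]for q in uv]))
E
python3 m.py
```

```text
jig [[ 625.8  -79.9   15. ]
 [ 644.4 -381.7   15. ]
 [ 546.8 -385.4   15. ]
 [ 527.7  -86.2   15. ]] [ 586.2 -233.3   15. ]
len 301.0884932769937 y axis yaw 93.59424778294198
top pad hsv [ 15 113 235] bench [  9 129  83]
[316 235  34  24 604] [333.4 246.7] [ 440.1 -278.1    4. ]
scene pad hsv [ 16 117 181] bench [45  5 94]
[264 189  27  15 251] [275.6 197. ] [ 440.2 -273.2    4. ]
plunger tops top
[ 585.3 -132.8   49. ]
[ 589.7 -233.9   49. ]
handle top (array([709.6, 238.7, 145.2]), np.float64(0.06766187262027508))
hinge top (array([646.7, 406.9, 134. ]), np.float64(0.2984849627959071))
wall top back-left [438.  413.4 123. ] back-right [430.9 210.4 123. ]
pane back corners (array([441.5, 383.4, 130.2]), np.float64(13.834141505023197)) (array([452.1, 189.5, 131.8]), np.float64(8.685984950602462))
wall backleft scene (array([436.8, 413.7, 127.3]), np.float64(3.5242343275519916))
b0 [[578.1 286.6]
 [599.3 260.9]
 [569.  225.6]
 [547.  247.7]]
b1 [[500.1 286.3]
 [513.  253.3]
 [493.2 232. ]
 [468.8 236.7]
 [471.6 279.4]]
```

```bash
cat >> m.py <<'E'
print("=====")
print("fin top",tri(s,C(125,366),t,A(315,158)),onz(t,A(315,158),125))
print("plungers",tri(s,C(199,451),t,A(191,177)),tri(s,C(277,487),t,A(77,178)))
for q in[(213,210),(213,133),(325,210)]:print("box",onz(t,(q[0]*.7-.3,q[1]*.7-.3),50))
S=lambda u,v:(u*.7-.3,v*.7-.3)
print("box near corner",tri(s,S(411,385),t,S(325,211)),"L corner",tri(s,S(519,461),t,S(214,208)))
print("pane front R",tri(s,D(442,409),t,B(708,64)),"pane front L",tri(s,D(662,497),t,B(475,66)))
E
python3 m.py|sed '1,/====/d'
```

```text
fin top (array([ 591.4, -330.5,  127.3]), np.float64(6.617550486293267)) [ 594.4 -333.2  125. ]
plungers (array([ 585.1, -231.7,   70.5]), np.float64(1.7332679053084983)) (array([ 579.5, -132.1,   73. ]), np.float64(1.3507982999912662))
box [738.7 340.6  50. ]
box [927.4 358.4  50. ]
box [749.8  83.2  50. ]
box near corner (array([745.5,  81.5,  57.6]), np.float64(1.6550622437007967)) L corner (array([746.1, 336.3,  47.7]), np.float64(7.1538910078803655))
pane front R (array([664.1, 203.8, 130.4]), np.float64(2.354586510673522)) pane front L (array([652.2, 405. , 130.4]), np.float64(7.993972777306428))
```

```bash
cat > go.py <<'E'
# usage: go.py "x,y,z,yaw[,roll,pitch]" ... : prints rows for a chain of waypoints from the present pose
import sys;from h import *
from scipy.spatial.transform import Rotation as R
s=r.sense();p=s["tcp_pos"];q=R.from_euler("xyz",s["ee_rot"],degrees=True)
print("t%.1f"%s["time_s"],"pos",p,"rot",s["ee_rot"],"q",s["qpos"],"F",s["contact_force"],"gap mm",s["finger_gap"]*88)
for a in sys.argv[1:]:
    v=[float(x)for x in a.split(",")];ro,pi=(v[4:6] if len(v)>4 else(180,0))
    q2=R.from_euler("xyz",[ro,pi,v[3]],degrees=True);p2=np.array(v[:3])
    print(a,"->",np.round((q.inv()*q2).as_rotvec(degrees=True),1).tolist(),np.round(q.inv().apply(p2-p)/10,2).tolist())
    p,q=p2,q2
E
python3 go.py 400,250,250,105 500,-50,250,54 592,-332,250,3.3 592,-332,110,3.3
```

```text
t0.4 pos [253.  571.4 247.5] rot [-180.     0.   156.1] q [-70.   23.6  -0.7  91.5   0.3  65.   -4.7] F [ 0.9  1.7 -0.3] gap mm 88.13016348616532
400,250,250,105 -> [-0.0, 0.0, 51.1] [-26.46, -23.44, -0.24]
500,-50,250,54 -> [0.0, -0.0, 51.0] [-31.57, 1.89, 0.0]
592,-332,250,3.3 -> [-0.0, -0.0, 50.7] [-17.41, 24.02, 0.0]
592,-332,110,3.3 -> [0.0, 0.0, 0.0] [0.0, -0.0, 14.0]
```

>>> {"method": "apply_moves", "body": {"targets": [[0, 0, 7, -3.5, -3, 0, 8.7], [0, 0, 14, -7, -6, 0, 8.7], [0, 0, 21, -10.5, -9.5, 0, 8.7], [0, 0, 28, -14, -12.5, 0, 8.7], [0, 0, 35, -17.5, -15.5, 0, 8.7], [0, 0, 42, -21.5, -19, 0, 8.7], [0, 0, 48, -24.5, -22, 0, 8.7], [0, 0, 51, -26.5, -23.5, 0, 8.7]]}}

```text
time_s: 1.2
tcp_pos: [401.3, 245.6, 248.0]
ee_rot: [180.0, 0.0, 104.7]
contact_force: [-0.4, 0.8, 0.5]
finger_gap: 0.986
```

>>> {"method": "apply_moves", "body": {"targets": [[0, 0, 7, -4.5, 0.3, 0, 8.7], [0, 0, 14, -9, 0.6, 0, 8.7], [0, 0, 21, -13.5, 0.9, 0, 8.7], [0, 0, 28, -18, 1.1, 0, 8.7], [0, 0, 35, -22.5, 1.4, 0, 8.7], [0, 0, 42, -27, 1.6, 0, 8.7], [0, 0, 48, -30, 1.8, 0, 8.7], [0, 0, 51, -31.5, 1.9, 0, 8.7]]}}

```text
time_s: 2.0
tcp_pos: [500.4, -56.5, 248.3]
ee_rot: [179.9, 0.0, 53.4]
contact_force: [-0.3, -0.0, 0.3]
finger_gap: 0.99
```

```bash
python3 go.py 592,-332,230,3.3 592,-332,110,3.3
```

```text
t2.0 pos [500.4 -56.5 248.3] rot [179.9   0.   53.4] q [-29.6  12.6  36.2 109.9  -8.5  60.1 -26.5] F [-0.3 -0.   0.3] gap mm 87.15533193729337
592,-332,230,3.3 -> [0.1, -0.0, 50.1] [-16.65, 23.78, 1.87]
592,-332,110,3.3 -> [0.0, 0.0, 0.0] [0.0, -0.0, 12.0]
```

>>> {"method": "apply_moves", "body": {"targets": [[0, 0, 7, -2.5, 3.5, 0, 8.7], [0, 0, 14, -5, 7, 0.5, 8.7], [0, 0, 21, -7.5, 10.5, 1, 8.7], [0, 0, 28, -10, 14, 1.5, 8.7], [0, 0, 35, -12.5, 18, 2, 8.7], [0, 0, 42, -15, 21, 3, 8.7], [0, 0, 48, -16.5, 23.8, 4, 8.7], [0, 0, 50, -16.7, 23.8, 4.8, 8.7]]}}

```text
time_s: 2.8
tcp_pos: [592.7, -335.0, 198.9]
ee_rot: [179.9, 0.0, 3.2]
contact_force: [-0.3, -0.2, 0.7]
finger_gap: 0.989
```

```bash
python3 go.py 592,-332,95,3.3; python3 - <<'E'
from h import *
s=r.read_camera("scene");t=r.read_camera("top")
cv2.imwrite("pics/m2.png",np.hstack([crop(t["image"],290,130,120,120,400,400),crop(s["image"],180,110,120,120,400,400)]))
E
```

```text
t2.8 pos [ 592.7 -335.   198.9] rot [179.9   0.    3.2] q [ -3.1  37.6  45.7  88.3 -28.4  66.2 -38.7] F [-0.3 -0.2  0.7] gap mm 86.99546107193765
592,-332,95,3.3 -> [0.1, 0.0, -0.1] [-0.05, -0.33, 10.39]
```

View pics/m2.png

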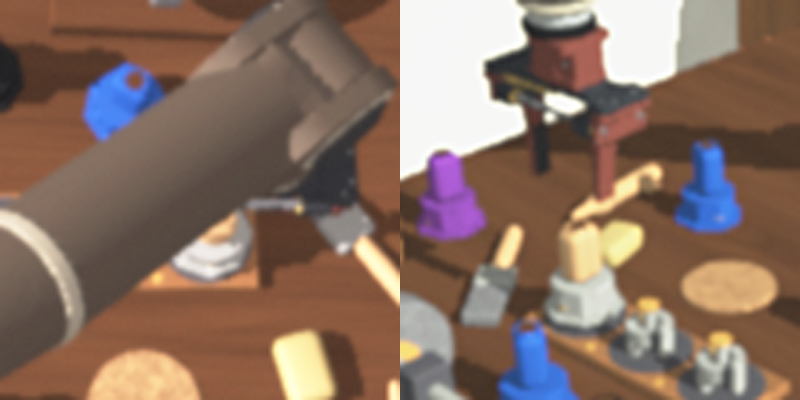

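The gripper is above the finished piece, with its fingers on either side in y. I go down and grip.

>>> {"method": "apply_moves", "body": {"targets": [[0, 0, 0, 0, -0.3, 2, 7], [0, 0, 0, 0, -0.3, 4.5, 7], [0, 0, 0, 0, -0.3, 7, 7], [0, 0, 0, 0, -0.3, 9, 7], [0, 0, 0, 0, -0.3, 10.2, 7], [0, 0, 0, 0, -0.3, 10.6, 7], [0, 0, 0, 0, -0.3, 10.6, 7], [0, 0, 0, 0, -0.3, 10.6, 7]]}}

```text
time_s: 3.7
tcp_pos: [591.9, -328.3, 93.5]
ee_rot: [-180.0, 0.0, 3.5]
contact_force: [-0.6, 1.3, -0.3]
finger_gap: 0.795
```

>>> {"method": "apply_moves", "body": {"targets": [[0, 0, 0, 0, 0, 0, 2], [0, 0, 0, 0, 0, 0, 2], [0, 0, 0, 0, 0, 0, 2], [0, 0, 0, 0, 0, 0, 2], [0, 0, 0, 0, 0, 0, 2], [0, 0, 0, 0, 0, 0, 2], [0, 0, 0, 0, 0, 0, 2], [0, 0, 0, 0, 0, 0, 2]]}}

```text
time_s: 4.5
tcp_pos: [591.7, -331.2, 94.0]
ee_rot: [179.7, -0.0, 3.4]
contact_force: [1.5, -5.8, -2.9]
finger_gap: 0.34
```

```bash
python3 go.py
```

```text
t4.5 pos [ 591.7 -331.2   94. ] rot [179.7  -0.    3.4] q [ -1.3  43.4  41.5  93.5 -33.1  55.9 -35.1] F [ 1.5 -5.8 -2.9] gap mm 29.92608158404226
```

>>> {"method": "apply_moves", "body": {"targets": [[0, 0, 0, 0, 0, 0.2, 2], [0, 0, 0, 0, 0, 0.4, 2], [0, 0, 0, 0, 0, 0.6, 2], [0, 0, 0, 0, 0, 0.8, 2], [0, 0, 0, 0, 0, 0.95, 2], [0, 0, 0, 0, 0, 0.95, 2], [0, 0, 0, 0, 0, 0.95, 2], [0, 0, 0, 0, 0, 0.95, 2]]}}

```text
time_s: 5.3
tcp_pos: [591.8, -331.5, 85.1]
ee_rot: [179.7, -0.0, 3.4]
contact_force: [-1.9, -0.2, 7.8]
finger_gap: 0.34
```

```bash
python3 go.py
```

```text
t5.3 pos [ 591.8 -331.5   85.1] rot [179.7  -0.    3.4] q [ -1.   43.9  41.1  93.8 -33.5  55.1 -34.8] F [-1.9 -0.2  7.8] gap mm 29.88249242487057
```

>>> {"method": "apply_moves", "body": {"targets": [[0, 0, -6, 0, 0, 0.1, 2], [0, 0, -12, 0, 0, 0.1, 2], [0, 0, -18, 0, 0, 0.1, 2], [0, 0, -24, 0, 0, 0.1, 2], [0, 0, -30, 0, 0, 0.1, 2], [0, 0, -34, 0, 0, 0.1, 2], [0, 0, -36, 0, 0, 0.1, 2], [0, 0, -36, 0, 0, 0.1, 2]]}}

```text
time_s: 6.1
tcp_pos: [592.4, -331.5, 85.0]
ee_rot: [179.7, 0.0, 39.5]
contact_force: [-0.4, -0.1, 7.4]
finger_gap: 0.338
```

```bash
python3 go.py 591.7,-331.5,85,64.5
```

```text
t6.1 pos [ 592.4 -331.5   85. ] rot [179.7   0.   39.5] q [  4.3  41.2  32.   93.4 -25.9  52.7  -4.8] F [-0.4 -0.1  7.4] gap mm 29.7747400564785
591.7,-331.5,85,64.5 -> [0.3, 0.1, -25.0] [-0.06, -0.05, -0.0]
```

>>> {"method": "apply_moves", "body": {"targets": [[0, 0, -6, 0, 0, 0.1, 2], [0, 0, -12, 0, 0, 0.1, 2], [0, 0, -18, 0, 0, 0.1, 2], [0, 0, -24, 0, 0, 0.1, 2], [0, 0, -25, 0, 0, 0.1, 2], [0, 0, -25, 0, 0, 0.1, 2], [0, 0, -25, 0, 0, 0.1, 2], [0, 0, -25, 0, 0, 0, 2]]}}

```text
time_s: 6.9
tcp_pos: [592.9, -331.3, 85.6]
ee_rot: [179.7, 0.1, 64.5]
contact_force: [-1.1, 0.8, 7.3]
finger_gap: 0.341
```

>>> {"method": "apply_moves", "body": {"targets": [[0, 0, 0, 0, 0, -0.3, 2], [0, 0, 0, 0, 0, -0.6, 2], [0, 0, 0, 0, 0, -1, 2], [0, 0, 0, 0, 0, -1.4, 2], [0, 0, 0, 0, 0, -1.8, 2], [0, 0, 0, 0, 0, -2.2, 2], [0, 0, 0, 0, 0, -2.4, 2], [0, 0, 0, 0, 0, -2.4, 2]]}}

```text
time_s: 7.7
tcp_pos: [592.5, -330.8, 109.2]
ee_rot: [179.8, 0.1, 64.5]
contact_force: [0.5, 0.5, -4.6]
finger_gap: 0.342
```

```bash
python3 go.py
```

```text
t7.7 pos [ 592.5 -330.8  109.2] rot [179.8   0.1  64.5] q [  7.8  38.2  26.3  92.3 -19.7  53.9  15.3] F [ 0.5  0.5 -4.6] gap mm 30.111726698394634
```

```bash
python3 go.py 592.5,-331,170,64.5 440,-276,150,64.5 440,-276,76,64.5
```

```text
t7.7 pos [ 592.5 -330.8  109.2] rot [179.8   0.1  64.5] q [  7.8  38.2  26.3  92.3 -19.7  53.9  15.3] F [ 0.5  0.5 -4.6] gap mm 30.111726698394634
592.5,-331,170,64.5 -> [0.2, 0.1, 0.0] [-0.04, 0.03, -6.08]
440,-276,150,64.5 -> [0.0, 0.0, 0.0] [-1.6, -16.13, 2.0]
440,-276,76,64.5 -> [0.0, 0.0, 0.0] [0.0, -0.0, 7.4]
```

>>> {"method": "apply_moves", "body": {"targets": [[0, 0, 0, 0, 0, -1, 2], [0, 0, 0, 0, 0, -2.5, 2], [0, 0, 0, 0, 0, -4, 2], [0, 0, 0, 0, 0, -5.5, 2], [0, 0, 0, 0, 0, -6, 2], [0, 0, 0, 0, 0, -6, 2], [0, 0, 0, 0, 0, -6, 2], [0, 0, 0, 0, 0, -6, 2]]}}

```text
time_s: 8.5
tcp_pos: [592.0, -330.2, 168.4]
ee_rot: [179.8, 0.1, 64.5]
contact_force: [0.5, -0.9, -3.9]
finger_gap: 0.343
```

>>> {"method": "apply_moves", "body": {"targets": [[0, 0, 0, -0.3, -2.5, 0, 2], [0, 0, 0, -0.5, -5, 0, 2], [0, 0, 0, -0.8, -8, 0.5, 2], [0, 0, 0, -1, -11, 1, 2], [0, 0, 0, -1.3, -14, 1.5, 2], [0, 0, 0, -1.6, -16, 2, 2], [0, 0, 0, -1.6, -16.1, 2, 2], [0, 0, 0, -1.6, -16.1, 2, 2]]}}

```text
time_s: 9.3
tcp_pos: [439.9, -275.4, 148.0]
ee_rot: [179.8, 0.1, 64.5]
contact_force: [-0.1, -0.5, -4.9]
finger_gap: 0.338
```

```bash
python3 go.py 440,-276,76,64.5
```

```text
t9.3 pos [ 439.9 -275.4  148. ] rot [179.8   0.1  64.5] q [  3.2  21.4  29.6 114.  -13.9  47.9  14.9] F [-0.1 -0.5 -4.9] gap mm 29.772888853090635
440,-276,76,64.5 -> [0.2, 0.1, 0.0] [-0.03, 0.01, 7.2]
```

>>> {"method": "apply_moves", "body": {"targets": [[0, 0, 0, 0, 0, 1.5, 2], [0, 0, 0, 0, 0, 3, 2], [0, 0, 0, 0, 0, 4.5, 2], [0, 0, 0, 0, 0, 6, 2], [0, 0, 0, 0, 0, 7, 2], [0, 0, 0, 0, 0, 7.5, 2], [0, 0, 0, 0, 0, 7.8, 2], [0, 0, 0, 0, 0, 7.85, 2]]}}

```text
time_s: 10.1
tcp_pos: [440.4, -275.9, 69.8]
ee_rot: [179.8, 0.1, 64.5]
contact_force: [-1.2, 0.8, 0.0]
finger_gap: 0.337
```

```bash
python3 go.py
```

```text
t10.1 pos [ 440.4 -275.9   69.8] rot [179.8   0.1  64.5] q [  6.7  28.4  25.7 116.9 -19.2  38.5  19.4] F [-1.2  0.8  0. ] gap mm 29.652987807536164
```

>>> {"method": "apply_moves", "body": {"targets": [[0, 0, 0, 0, 0, 0, 5], [0, 0, 0, 0, 0, 0, 6], [0, 0, 0, 0, 0, 0, 6], [0, 0, 0, 0, 0, 0, 6], [0, 0, 0, 0, 0, -3, 6], [0, 0, 0, 0, 0, -7, 6], [0, 0, 0, 0, 0, -11, 6], [0, 0, 0, 0, 0, -14, 6]]}}

```text
time_s: 10.9
tcp_pos: [440.3, -275.9, 212.2]
ee_rot: [179.7, 0.1, 64.5]
contact_force: [0.9, -0.0, -0.4]
finger_gap: 0.683
```

```bash
python3 go.py 570,-20,230,45,180,-15 707,237.5,210,25,180,-30 707,237.5,127,25,180,-30
```

```text
t10.9 pos [ 440.3 -275.9  212.2] rot [179.7   0.1  64.5] q [  0.6  16.4  32.  110.3 -10.3  55.8  11.8] F [ 0.9 -0.  -0.4] gap mm 60.09614108889705
570,-20,230,45,180,-15 -> [-2.2, 14.9, 19.4] [28.67, 0.69, -1.83]
707,237.5,210,25,180,-30 -> [-7.7, 14.8, 18.5] [26.43, -8.52, 9.15]
707,237.5,127,25,180,-30 -> [0.0, 0.0, 0.0] [-4.15, -0.0, 7.19]
```

>>> {"method": "apply_moves", "body": {"targets": [[-0.3, 2, 2.5, 3.5, 0, -0.3, 5], [-0.6, 4, 5, 7.5, 0.2, -0.6, 5], [-1, 6, 8, 11.5, 0.3, -1, 5], [-1.2, 8, 11, 15.5, 0.4, -1.2, 5], [-1.5, 10, 14, 19.5, 0.5, -1.4, 5], [-1.8, 12, 17, 23.5, 0.6, -1.6, 5], [-2.2, 14, 19, 27, 0.7, -1.8, 5], [-2.2, 14.9, 19.4, 28.7, 0.7, -1.8, 5]]}}

```text
time_s: 11.7
tcp_pos: [570.9, -16.9, 230.0]
ee_rot: [-179.9, -15.1, 45.1]
contact_force: [0.4, -0.2, -0.3]
finger_gap: 0.568
```

```bash
python3 go.py 707,237.5,210,25,180,-30 ; python3 - <<'E'
from h import *
s=r.read_camera("scene");t=r.read_camera("top")
cv2.imwrite("pics/m3.png",np.hstack([crop(t["image"],90,80,260,200,400,308),crop(s["image"],200,120,260,200,400,308)]))
E
```

```text
t11.7 pos [570.9 -16.9 230. ] rot [-179.9  -15.1   45.1] q [-17.7  15.1  25.6 109.9 -24.4  49.5 -23.4] F [ 0.4 -0.2 -0.3] gap mm 50.007635035268734
707,237.5,210,25,180,-30 -> [-7.8, 14.7, 18.6] [26.16, -8.29, 9.14]
```

View pics/m3.png

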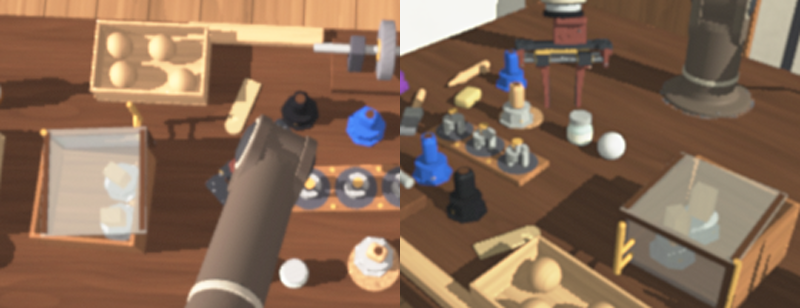

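The finished piece stands upright on the pad. Next is the handle.

>>> {"method": "apply_moves", "body": {"targets": [[-1, 2, 2.5, 3.3, -1, 0, 5], [-2, 4, 5, 6.7, -2, 0.5, 5], [-3, 6, 8, 10.5, -3, 2, 5], [-4, 8, 11, 14, -4.2, 3.5, 5], [-5, 10, 13.5, 17.5, -5.5, 5, 5], [-6, 12, 16, 21.5, -6.8, 7, 5], [-7.5, 14, 18.5, 25, -8, 8.5, 5], [-7.8, 14.7, 18.6, 26.2, -8.3, 9.1, 5]]}}

```text
time_s: 12.6
tcp_pos: [706.0, 239.8, 208.0]
ee_rot: [179.9, -29.8, 25.4]
contact_force: [-0.6, -0.1, -0.7]
finger_gap: 0.568
```

```bash
python3 go.py 707,237.5,127,25,180,-30
```

```text
t12.6 pos [706.  239.8 208. ] rot [179.9 -29.8  25.4] q [-40.2  25.4  24.6 104.3 -30.7  25.3 -60.3] F [-0.6 -0.1 -0.7] gap mm 49.97121149306109
707,237.5,127,25,180,-30 -> [-0.0, 0.2, 0.3] [-4.03, 0.23, 7.03]
```

>>> {"method": "apply_moves", "body": {"targets": [[0, 0, 0, -0.6, 0.1, 1, 5], [0, 0, 0, -1.3, 0.2, 2.3, 5], [0, 0, 0, -2, 0.2, 3.6, 5], [0, 0, 0, -2.8, 0.2, 4.9, 5], [0, 0, 0, -3.5, 0.2, 6.1, 5], [0, 0, 0, -4, 0.2, 7, 5], [0, 0, 0, -4, 0.2, 7, 5], [0, 0, 0, -4, 0.2, 7, 5]]}}

```text
time_s: 13.4
tcp_pos: [707.2, 237.2, 127.4]
ee_rot: [179.9, -29.8, 25.3]
contact_force: [0.4, 0.1, 0.5]
finger_gap: 0.568
```

>>> {"method": "apply_moves", "body": {"targets": [[0, 0, 0, 0, 0, 0, 3], [0, 0, 0, 0, 0, 0, 2], [0, 0, 0, 0, 0, 0, 1], [0, 0, 0, 0, 0, 0, 0.6], [0, 0, 0, 0, 0, 0, 0.6], [0, 0, 0, 0, 0, 0, 0.6], [0, 0, 0, 0, 0, 0, 0.6], [0, 0, 0, 0, 0, 0, 0.6]]}}

```text
time_s: 14.2
tcp_pos: [708.1, 235.4, 127.6]
ee_rot: [179.8, -29.8, 25.2]
contact_force: [1.4, -4.5, 0.5]
finger_gap: 0.129
```

```bash
cat > arc.py <<'E'
import sys;import numpy as np
# door arc: TCP waypoint from hinge at angle (deg) for tool offset -6 along tool z (yaw 25,pitch p)
H=np.array([646.7,406.9]);R=181
def wp(a,yaw,p):
    c,s=np.cos(np.radians([yaw,a,p])),np.sin(np.radians([yaw,a,p]))
    z=np.array([-s[2]*c[0],-s[2]*s[0],-c[2]]);g=np.array([H[0]+R*c[1],H[1]+R*s[1],121]);return g-6*z
for a in sys.argv[1:]:
    v=[float(x)for x in a.split(",")];q=wp(*v);print("%.1f,%.1f,%.1f,%g,180,%g"%(*q,v[1],v[2]))
E
python3 go.py $(python3 arc.py -69,25,-30 -55,25,-30 -40,25,-30 -25,25,-30)
```

```text
t14.2 pos [708.1 235.4 127.6] rot [179.8 -29.8  25.2] q [-33.   30.7  15.7 107.2 -37.   16.  -53. ] F [ 1.4 -4.5  0.5] gap mm 11.330719753653195
708.8,236.7,126.2,25,180,-30 -> [0.1, 0.2, 0.2] [0.03, -0.09, 0.18]
747.8,257.4,126.2,25,180,-30 -> [0.0, 0.0, 0.0] [3.82, -0.23, 2.2]
782.6,289.3,126.2,25,180,-30 -> [0.0, 0.0, 0.0] [3.9, -1.42, 2.25]
808.0,329.1,126.2,25,180,-30 -> [0.0, 0.0, 0.0] [3.45, -2.53, 1.99]
```

>>> {"method": "apply_moves", "body": {"targets": [[0, 0, 0, 0.9, 0, 0.5, 0.6], [0, 0, 0, 1.9, 0, 1.1, 0.6], [0, 0, 0, 2.9, -0.1, 1.6, 0.6], [0, 0, 0, 3.8, -0.2, 2.2, 0.6], [0, 0, 0, 4.8, -0.5, 2.8, 0.6], [0, 0, 0, 5.8, -0.9, 3.3, 0.6], [0, 0, 0, 6.8, -1.3, 3.9, 0.6], [0, 0, 0, 7.7, -1.7, 4.4, 0.6]]}}

```text
time_s: 15.0
tcp_pos: [783.6, 286.7, 127.7]
ee_rot: [179.6, -29.9, 25.2]
contact_force: [5.2, -7.2, -1.9]
finger_gap: 0.131
```

```bash
python3 go.py $(python3 arc.py -40,25,-30 -32,25,-30 -25,25,-30 -17,25,-30 -10,25,-30)
```

```text
t15.0 pos [783.6 286.7 127.7] rot [179.6 -29.9  25.2] q [-37.   38.4  20.6  94.3 -35.6  22.3 -58.8] F [ 5.2 -7.2 -1.9] gap mm 11.487059856220725
782.6,289.3,126.2,25,180,-30 -> [0.3, 0.1, 0.2] [-0.06, -0.28, 0.14]
797.5,309.7,126.2,25,180,-30 -> [0.0, 0.0, 0.0] [1.92, -1.22, 1.11]
808.0,329.1,126.2,25,180,-30 -> [0.0, 0.0, 0.0] [1.53, -1.31, 0.89]
817.1,352.7,126.2,25,180,-30 -> [0.0, 0.0, 0.0] [1.58, -1.75, 0.91]
822.2,374.2,126.2,25,180,-30 -> [0.0, 0.0, 0.0] [1.19, -1.73, 0.69]
```

```bash
sed -i 's/R=181/R=183.5/' arc.py; python3 - <<'E'
import subprocess,sys
from h import *
from scipy.spatial.transform import Rotation as R
s=r.sense();p=s["tcp_pos"];q=R.from_euler("xyz",s["ee_rot"],degrees=True)
for a in(-36,-32,-28,-24,-20,-16,-12,-8,-4,0,4,8,12,16):
    w=list(map(float,subprocess.check_output(["python3","arc.py",f"{a},25,-30"]).decode().split(",")))
    w[2]=127.5
    print(a,np.round(q.inv().apply(np.array(w[:3])-p)/10,1).tolist())
E
```

```text
-36 [1.1, -0.6, 0.6]
-32 [2.0, -1.3, 1.2]
-28 [3.0, -2.0, 1.7]
-24 [3.8, -2.8, 2.2]
-20 [4.6, -3.7, 2.7]
-16 [5.4, -4.7, 3.1]
-12 [6.1, -5.6, 3.5]
-8 [6.7, -6.7, 3.9]
-4 [7.3, -7.8, 4.2]
0 [7.8, -8.9, 4.5]
4 [8.2, -10.1, 4.7]
8 [8.6, -11.3, 4.9]
12 [8.9, -12.6, 5.1]
16 [9.1, -13.8, 5.2]
```

>>> {"method": "apply_moves", "body": {"targets": [[0, 0, 0, 1.1, -0.6, 0.6, 0.6], [0, 0, 0, 2, -1.3, 1.2, 0.6], [0, 0, 0, 3, -2, 1.7, 0.6], [0, 0, 0, 3.8, -2.8, 2.2, 0.6], [0, 0, 0, 4.6, -3.7, 2.7, 0.6], [0, 0, 0, 5.4, -4.7, 3.1, 0.6], [0, 0, 0, 6.1, -5.6, 3.5, 0.6], [0, 0, 0, 6.7, -6.7, 3.9, 0.6]]}}

```text
time_s: 15.8
tcp_pos: [829.6, 377.9, 127.8]
ee_rot: [179.3, -30.2, 25.1]
contact_force: [16.6, -5.2, -4.7]
finger_gap: 0.127
```

```bash
python3 go.py $(python3 arc.py -8,25,-30 0,25,-30 8,25,-30 14,25,-30)
```

```text
t15.8 pos [829.6 377.9 127.8] rot [179.3 -30.2  25.1] q [-44.   45.9  26.4  82.  -34.3  28.1 -68.4] F [16.6 -5.2 -4.7] gap mm 11.198728402436718
825.7,380.1,126.2,25,180,-30 -> [0.7, -0.2, 0.1] [-0.31, -0.36, 0.0]
827.5,405.6,126.2,25,180,-30 -> [0.0, 0.0, 0.0] [1.07, -2.24, 0.62]
825.7,431.2,126.2,25,180,-30 -> [0.0, 0.0, 0.0] [0.8, -2.4, 0.46]
822.0,450.0,126.2,25,180,-30 -> [0.0, 0.0, 0.0] [0.4, -1.86, 0.23]
```

```bash
sed -i 's/H=.*/H=np.array([652.5,409.]);R=182/' arc.py; python3 - <<'E'
import subprocess,sys
from h import *
from scipy.spatial.transform import Rotation as R
s=r.sense();p=s["tcp_pos"];q=R.from_euler("xyz",s["ee_rot"],degrees=True)
for a in(-6,-3,0,3,6,9,12,15,18):
    w=list(map(float,subprocess.check_output(["python3","arc.py",f"{a},25,-30"]).decode().split(",")))
    w[2]=127.5
    print(a,np.round(q.inv().apply(np.array(w[:3])-p)/10,1).tolist())
E
```

```text
-6 [0.5, -0.9, 0.3]
-3 [0.9, -1.8, 0.5]
0 [1.2, -2.6, 0.7]
3 [1.6, -3.5, 0.9]
6 [1.9, -4.4, 1.1]
9 [2.1, -5.3, 1.2]
12 [2.3, -6.2, 1.3]
15 [2.5, -7.1, 1.4]
18 [2.6, -8.1, 1.5]
```

>>> {"method": "apply_moves", "body": {"targets": [[0, 0, 0, 0.5, -0.9, 0.3, 0.6], [0, 0, 0, 0.9, -1.8, 0.5, 0.6], [0, 0, 0, 1.2, -2.6, 0.7, 0.6], [0, 0, 0, 1.6, -3.5, 0.9, 0.6], [0, 0, 0, 1.9, -4.4, 1.1, 0.6], [0, 0, 0, 2.1, -5.3, 1.2, 0.6], [0, 0, 0, 2.3, -6.2, 1.3, 0.6], [0, 0, 0, 2.4, -6.6, 1.4, 0.6]]}}

```text
time_s: 16.6
tcp_pos: [828.2, 452.4, 127.9]
ee_rot: [179.2, -30.4, 25.2]
contact_force: [7.5, -0.1, 1.2]
finger_gap: 0.132
```

```bash
python3 go.py $(python3 arc.py 14,25,-30)
```

```text
t16.6 pos [828.2 452.4 127.9] rot [179.2 -30.4  25.2] q [-49.7  49.6  29.9  76.3 -33.5  30.8 -75.4] F [ 7.5 -0.1  1.2] gap mm 11.59182433273606
826.4,451.8,126.2,25,180,-30 -> [0.6, -0.4, 0.2] [-0.24, -0.02, 0.05]
```

>>> {"method": "apply_moves", "body": {"targets": [[0, 0, 0, 0, -0.3, 0, 0.6], [0, 0, 0, 0, -0.6, 0, 0.6], [0, 0, 0, 0.1, -0.9, 0, 0.6], [0, 0, 0, 0.1, -1.1, 0, 0.6], [0, 0, 0, 0.1, -1.3, 0, 0.6], [0, 0, 0, 0.1, -1.5, 0, 0.6], [0, 0, 0, 0.1, -1.5, 0, 0.6], [0, 0, 0, 0.1, -1.5, 0, 0.6]]}}

```text
time_s: 17.4
tcp_pos: [824.1, 465.6, 127.9]
ee_rot: [179.1, -30.5, 25.3]
contact_force: [11.6, -2.6, -3.8]
finger_gap: 0.127
```

```bash
python3 - <<'E'
from h import *
s=r.read_camera("scene");t=r.read_camera("top")
cv2.imwrite("pics/m4.png",np.vstack([np.hstack([crop(t["image"],60,60,240,180,400,300),crop(s["image"],280,150,240,180,400,300)])]))
print(r.sense()["contact_force"],r.sense()["ft_torque"])
E
```

```text
[11.1 -1.9 -4.6] [-0.5 -0.8 -0.5]
```

View pics/m4.png

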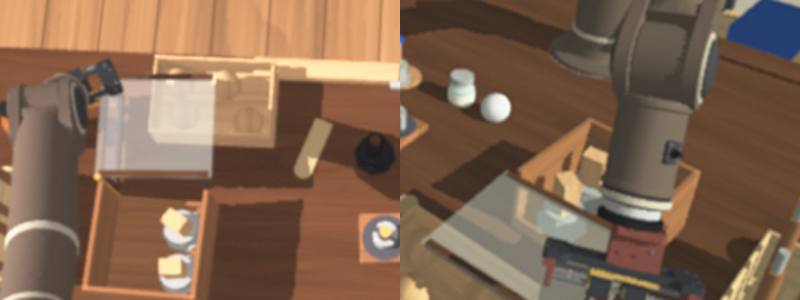

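The top view shows the door about 90° open, and both blanks are uncovered. I release the handle and retract.

>>> {"method": "apply_moves", "body": {"targets": [[0, 0, 0, 0, 0, 0, 2.5], [0, 0, 0, 0, 0, 0, 4], [0, 0, 0, 0, 0, 0, 4], [0, 0, 0, 0.5, 0, -0.9, 4], [0, 0, 0, 1.5, 0, -2.6, 4], [0, 0, 0, 2.7, 0, -4.7, 4], [0, 0, 0, 4, 0, -7, 4], [0, 0, 0, 5, 0, -8.7, 4]]}}

```text
time_s: 18.3
tcp_pos: [822.7, 467.1, 231.6]
ee_rot: [179.1, -30.6, 25.3]
contact_force: [0.1, -0.2, -0.7]
finger_gap: 0.454
```

```bash
python3 go.py 690,330,230,40,180,-15 560,130,250,63,180,0;  python3 - <<'E'
from h import *
t=r.read_camera("top");s=r.read_camera("scene")
cv2.imwrite("pics/m5.png",np.hstack([crop(t["image"],138,170,56,72,466,600)]))
E
```

```text
t18.3 pos [822.7 467.1 231.6] rot [179.1 -30.6  25.3] q [-53.   45.2  35.2  71.6 -30.3  40.4 -79.9] F [ 0.1 -0.2 -0.7] gap mm 39.957241524035
690,330,230,40,180,-15 -> [6.6, -15.5, -13.8] [-15.44, 6.87, -8.85]
560,130,250,63,180,0 -> [3.0, -14.8, -22.9] [-21.52, 6.96, -7.84]
```

View pics/m5.png

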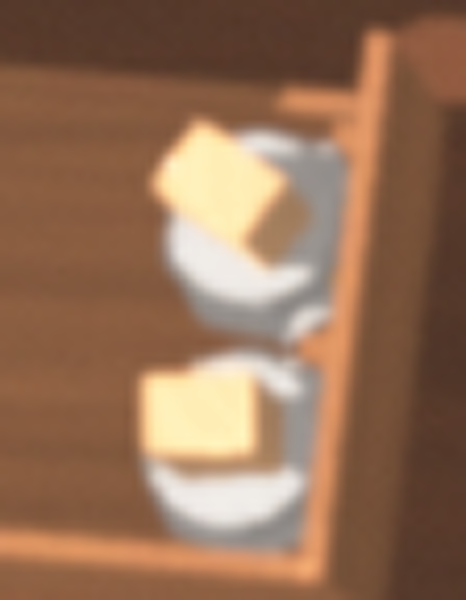

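```bash
python3 - <<'E'
from h import *
t=r.read_camera("top")
U=lambda u,v:(138+u*56/466-.44,170+v*72/600-.44)
for n,c in(("A",[(203,118),(290,180),(240,245),(150,185)]),("B",[(140,375),(252,372),(255,458),(145,460)])):
    P=np.array([onz(t,U(*q),105)[:2]for q in c]);e=P[0]-P[1]+P[3]-P[2];f=P[0]-P[3]+P[1]-P[2]
    print(n,P.mean(0),"len",np.linalg.norm(e)/2,np.linalg.norm(f)/2,"yaw x",np.degrees(np.arctan2(e[1],e[0])),"yaw short",np.degrees(np.arctan2(f[1],f[0])))
print("wall R",onz(t,U(375,35),123),onz(t,U(312,572),123),"back L",onz(t,U(0,542),123))
E
```

```text
A [578.  263.9] len 41.50490387085938 31.217923503462462 yaw x 58.02792040391989 yaw short -33.10885510082973
B [488.7 264.4] len 41.11922530133094 32.311359493319195 yaw x 93.76171858514864 yaw short 7.731445697242763
wall R [632.5 206.9 123. ] [430.1 213.5 123. ] back L [436.2 328.  123. ]
```

```bash
python3 go.py 690,350,235,42,180,-15 578,264,200,58 578,264,86,58
```

```text
t18.4 pos [822.9 467.1 231.1] rot [179.1 -30.7  25.3] q [-53.   45.3  35.1  71.6 -30.4  40.3 -79.8] F [-0.   0.8  0.1] gap mm 40.32904400902756
690,350,235,42,180,-15 -> [7.4, -15.5, -15.6] [-14.44, 5.05, -8.95]
578,264,200,58 -> [2.1, -14.9, -15.9] [-14.5, -1.1, -0.26]
578,264,86,58 -> [0.0, 0.0, 0.0] [0.0, -0.0, 11.4]
```

>>> {"method": "apply_moves", "body": {"targets": [[1, -2, -2, -1.5, 0.5, -1, 5], [2, -4, -4, -3.5, 1, -2.2, 5], [3, -6.5, -6.5, -6, 2, -3.6, 5], [4, -9, -9, -8.5, 3, -5.2, 5], [5.5, -12, -12, -11, 4, -6.8, 5], [6.5, -14, -14, -13, 4.6, -8, 5], [7.4, -15.5, -15.6, -14.4, 5, -8.9, 5], [7.4, -15.5, -15.6, -14.4, 5, -8.9, 5]]}}

```text
time_s: 19.25
tcp_pos: [689.6, 349.0, 234.0]
ee_rot: [-179.9, -14.9, 41.9]
contact_force: [-0.3, -0.1, 0.3]
finger_gap: 0.573
```

>>> {"method": "apply_moves", "body": {"targets": [[0.2, -2, -2, -2, -0.2, 0, 5], [0.5, -4, -4, -4, -0.3, 0, 5], [0.8, -6.5, -7, -6.5, -0.5, 0, 5], [1.2, -9, -10, -9, -0.7, 0, 5], [1.6, -12, -13, -12, -0.9, -0.2, 5], [2, -14.5, -15.5, -14, -1.1, -0.3, 5], [2.1, -14.9, -15.9, -14.5, -1.1, -0.3, 5], [2.1, -14.9, -15.9, -14.5, -1.1, -0.3, 5]]}}

```text
time_s: 20.05
tcp_pos: [577.2, 263.3, 199.4]
ee_rot: [-179.9, 0.1, 58.0]
contact_force: [0.5, 0.1, -0.7]
finger_gap: 0.573
```

```bash
python3 go.py 578,264,160,58 578,264,86,58; python3 - <<'E'
from h import *
t=r.read_camera("top");s=r.read_camera("scene")
cv2.imwrite("pics/m6.png",np.hstack([crop(t["image"],110,140,120,120,400,400),crop(s["image"],310,150,120,120,400,400)]))
E
```

```text
t20.1 pos [577.2 263.3 199.4] rot [-179.9    0.1   58. ] q [-48.8  28.8  28.5  94.6 -15.3  60.7 -47.7] F [ 0.5  0.1 -0.7] gap mm 50.42853743287753
578,264,160,58 -> [-0.1, 0.1, -0.0] [0.11, 0.04, 3.94]
578,264,86,58 -> [0.0, 0.0, 0.0] [0.0, -0.0, 7.4]
```

View pics/m6.png

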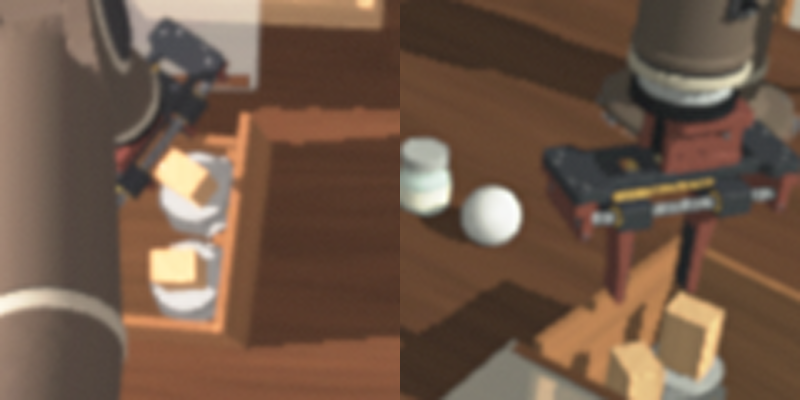

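The view shows the fingers above blank A with the jaws across its short side. I go down.

>>> {"method": "apply_moves", "body": {"targets": [[0, 0, 0, 0.1, 0, 2, 5], [0, 0, 0, 0.1, 0, 4, 5], [0, 0, 0, 0.1, 0, 6, 5], [0, 0, 0, 0.1, 0, 8, 5], [0, 0, 0, 0.1, 0, 9.5, 5], [0, 0, 0, 0.1, 0, 10.8, 5], [0, 0, 0, 0.1, 0, 11.3, 5], [0, 0, 0, 0.1, 0, 11.3, 5]]}}

```text
time_s: 20.95
tcp_pos: [578.2, 264.4, 86.3]
ee_rot: [-179.9, 0.1, 57.9]
contact_force: [-0.6, 0.1, -0.2]
finger_gap: 0.568
```

>>> {"method": "apply_moves", "body": {"targets": [[0, 0, 0, 0, 0, 0, 2], [0, 0, 0, 0, 0, 0, 2], [0, 0, 0, 0, 0, 0, 2], [0, 0, 0, 0, 0, 0, 2], [0, 0, 0, 0, 0, 0, 2], [0, 0, 0, 0, 0, 0, 2], [0, 0, 0, 0, 0, 0, 2], [0, 0, 0, 0, 0, 0, 2]]}}

```text
time_s: 21.75
tcp_pos: [578.4, 264.8, 87.0]
ee_rot: [-179.9, 0.0, 57.9]
contact_force: [-1.1, 0.8, 5.9]
finger_gap: 0.34
```

```bash
python3 go.py
```

```text
t21.8 pos [578.4 264.8  87. ] rot [-179.9    0.    57.9] q [-46.3  36.2  25.1  99.4 -19.6  48.8 -44.5] F [-1.1  0.8  5.9] gap mm 29.942104081586834
```

>>> {"method": "apply_moves", "body": {"targets": [[0, 0, 0, 0, 0, -1, 2], [0, 0, 0, 0, 0, -3, 2], [0, 0, 0, 0, 0, -5.5, 2], [0, 0, 0, 0, 0, -8, 2], [0, 0, 0, 0, 0, -11, 2], [0, 0, 0, 0, 0, -13.5, 2], [0, 0, 0, 0, 0, -15.3, 2], [0, 0, 0, 0, 0, -15.3, 2]]}}

```text
time_s: 22.55
tcp_pos: [579.8, 264.7, 242.8]
ee_rot: [180.0, -0.2, 57.9]
contact_force: [1.0, 0.3, -2.8]
finger_gap: 0.335
```

```bash
python3 go.py 585,-40,240,60 592,-331.5,200,63.3 592,-331.5,125,63.3
```

```text
t22.6 pos [579.8 264.7 242.8] rot [180.   -0.2  57.9] q [-49.4  26.6  29.5  91.7 -14.2  65.2 -48.7] F [ 1.   0.3 -2.8] gap mm 29.48223049444362
585,-40,240,60 -> [0.0, -0.2, -2.1] [-25.54, 16.63, 0.2]
592,-331.5,200,63.3 -> [0.0, 0.0, -3.3] [-24.89, 15.18, 4.0]
592,-331.5,125,63.3 -> [0.0, 0.0, 0.0] [0.0, -0.0, 7.5]
```

>>> {"method": "apply_moves", "body": {"targets": [[0, 0, 0, -2, 1.3, 0, 2], [0, 0, -0.3, -5, 3.3, 0, 2], [0, 0, -0.5, -9, 5.9, 0, 2], [0, 0, -1, -13, 8.5, 0, 2], [0, 0, -1.3, -17, 11, 0, 2], [0, 0, -1.6, -21, 13.7, 0, 2], [0, 0, -2, -24, 15.6, 0.2, 2], [0, 0, -2.1, -25.5, 16.6, 0.2, 2]]}}

```text
time_s: 23.35
tcp_pos: [583.5, -44.3, 238.8]
ee_rot: [-180.0, -0.1, 59.7]
contact_force: [-0.8, 0.5, -3.6]
finger_gap: 0.341
```

>>> {"method": "apply_moves", "body": {"targets": [[0, 0, -0.5, -4, 2.5, 0.2, 2], [0, 0, -1, -8, 5, 0.5, 2], [0, 0, -1.5, -12, 7.3, 1, 2], [0, 0, -2, -16, 9.8, 2, 2], [0, 0, -2.5, -20, 12.2, 3, 2], [0, 0, -3, -23, 14, 3.5, 2], [0, 0, -3.3, -24.9, 15.2, 4, 2], [0, 0, -3.3, -24.9, 15.2, 4, 2]]}}

```text
time_s: 24.15
tcp_pos: [586.5, -340.2, 196.1]
ee_rot: [-179.8, 0.1, 62.7]
contact_force: [-0.1, 0.5, -3.5]
finger_gap: 0.342
```

```bash
python3 go.py 592,-331.5,135,63.3; python3 - <<'E'
from h import *
t=r.read_camera("top");s=r.read_camera("scene")
cv2.imwrite("pics/m7.png",np.hstack([crop(t["image"],270,130,120,120,400,400),crop(s["image"],180,130,110,110,400,400)]))
E
```

```text
t24.1 pos [ 586.5 -340.2  196.1] rot [-179.8    0.1   62.7] q [  4.5  34.2  33.1  88.1 -19.9  63.8  14.7] F [-0.1  0.5 -3.5] gap mm 30.10329605487926
592,-331.5,135,63.3 -> [-0.2, 0.1, -0.6] [1.04, 0.1, 6.11]
```

View pics/m7.png

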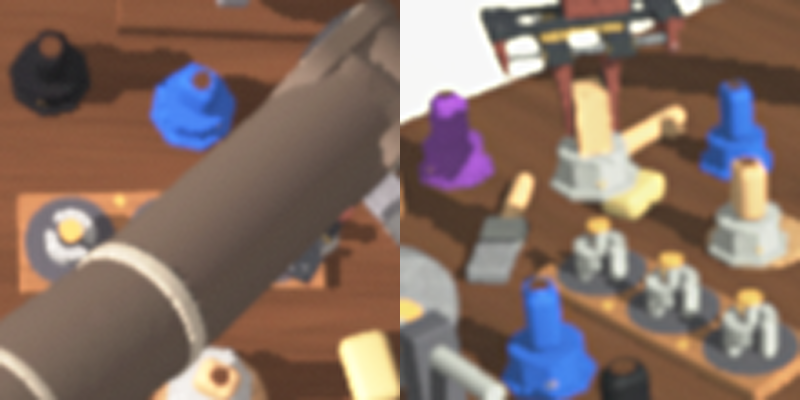

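>>> {"method": "apply_moves", "body": {"targets": [[0, 0, -0.3, 0.5, 0, 0, 2], [0, 0, -0.6, 1, 0.1, 0.5, 2], [0, 0, -0.6, 1, 0.1, 1.5, 2], [0, 0, -0.6, 1, 0.1, 3, 2], [0, 0, -0.6, 1, 0.1, 4.5, 2], [0, 0, -0.6, 1, 0.1, 5.5, 2], [0, 0, -0.6, 1, 0.1, 6, 2], [0, 0, -0.6, 1, 0.1, 6, 2]]}}

```text
time_s: 25.05
tcp_pos: [593.2, -327.1, 135.7]
ee_rot: [-179.8, -0.0, 63.5]
contact_force: [0.3, -0.0, -1.8]
finger_gap: 0.342
```

```bash
python3 go.py 592,-331.5,125,63.3 592,-331.5,117,63.3
```

```text
t25.1 pos [ 593.2 -327.1  135.7] rot [-179.8   -0.    63.5] q [  4.6  37.5  31.1  91.2 -21.9  57.7  15.9] F [ 0.3 -0.  -1.8] gap mm 30.10615722501189
592,-331.5,125,63.3 -> [-0.2, -0.0, 0.2] [-0.45, 0.09, 1.07]
592,-331.5,117,63.3 -> [0.0, 0.0, 0.0] [0.0, -0.0, 0.8]
```

>>> {"method": "apply_moves", "body": {"targets": [[0, 0, 0, -0.3, 0.1, 0, 2], [0, 0, 0, -0.45, 0.1, 0, 2], [0, 0, 0, -0.45, 0.1, 0, 2], [0, 0, 0, -0.45, 0.1, 0, 2], [0, 0, 0, -0.45, 0.1, 0, 2], [0, 0, 0, -0.45, 0.1, 0, 2], [0, 0, 0, -0.45, 0.1, 0, 2], [0, 0, 0, -0.45, 0.1, 0, 2]]}}

```text
time_s: 25.85
tcp_pos: [592.2, -331.5, 135.7]
ee_rot: [-179.8, -0.0, 63.5]
contact_force: [-0.2, 0.7, -2.8]
finger_gap: 0.341
```

```bash
python3 go.py 592,-331.5,125,63.3 592,-331.5,117,63.3
```

```text
t25.9 pos [ 592.2 -331.5  135.7] rot [-179.8   -0.    63.5] q [  5.   37.6  31.1  91.  -21.9  57.8  16.3] F [-0.2  0.7 -2.8] gap mm 30.008265593156644
592,-331.5,125,63.3 -> [-0.2, -0.0, 0.2] [-0.0, -0.01, 1.07]
592,-331.5,117,63.3 -> [0.0, 0.0, 0.0] [0.0, -0.0, 0.8]
```

>>> {"method": "apply_moves", "body": {"targets": [[0, 0, 0, 0, 0, 0.3, 2], [0, 0, 0, 0, 0, 0.6, 2], [0, 0, 0, 0, 0, 0.9, 2], [0, 0, 0, 0, 0, 1.2, 2], [0, 0, 0, 0, 0, 1.5, 2], [0, 0, 0, 0, 0, 1.8, 2], [0, 0, 0, 0, 0, 1.9, 2], [0, 0, 0, 0, 0, 1.9, 2]]}}

```text
time_s: 26.65
tcp_pos: [592.1, -331.5, 117.1]
ee_rot: [-179.8, -0.1, 63.5]
contact_force: [-1.9, 1.0, 2.4]
finger_gap: 0.341
```

```bash
python3 go.py
```

```text
t26.6 pos [ 592.1 -331.5  117.1] rot [-179.8   -0.1   63.5] q [  5.4  38.8  30.5  91.7 -22.6  56.   16.8] F [-1.9  1.   2.4] gap mm 29.971681272203792
```

>>> {"method": "apply_moves", "body": {"targets": [[0, 0, 0, 0, 0, 0.3, 2], [0, 0, 0, 0, 0, 0.6, 2], [0, 0, 0, 0, 0, 0.9, 2], [0, 0, 0, 0, 0, 1.2, 2], [0, 0, 0, 0, 0, 1.5, 2], [0, 0, 0, 0, 0, 1.8, 2], [0, 0, 0, 0, 0, 2.05, 2], [0, 0, 0, 0, 0, 2.05, 2]]}}

```text
time_s: 27.45
tcp_pos: [592.1, -331.6, 96.7]
ee_rot: [-179.8, -0.1, 63.5]
contact_force: [-3.0, 1.9, 8.0]
finger_gap: 0.34
```

```bash
python3 go.py
```

```text
t27.4 pos [ 592.1 -331.6   96.7] rot [-179.8   -0.1   63.5] q [  5.8  40.1  29.8  92.5 -23.4  54.   17.4] F [-3.   1.9  8. ] gap mm 29.919390813082163
```

>>> {"method": "apply_moves", "body": {"targets": [[0, 0, 6, 0, 0, 0, 2], [0, 0, 12, 0, 0, 0, 2], [0, 0, 18, 0, 0, 0, 2], [0, 0, 24, 0, 0, 0, 2], [0, 0, 30, 0, 0, 0, 2], [0, 0, 33, 0, 0, 0, 2], [0, 0, 33, 0, 0, 0, 2], [0, 0, 33, 0, 0, 0, 2]]}}

```text
time_s: 28.25
tcp_pos: [593.4, -332.5, 97.8]
ee_rot: [-180.0, -0.0, 30.5]
contact_force: [-0.3, 1.0, 8.1]
finger_gap: 0.34
```

```bash
python3 go.py 592.1,-331.6,96.5,2.5
```

```text
t28.2 pos [ 593.4 -332.5   97.8] rot [-180.    -0.    30.5] q [  0.8  42.3  38.2  92.7 -30.3  55.8 -10.2] F [-0.3  1.   8.1] gap mm 29.886955375571173
592.1,-331.6,96.5,2.5 -> [-0.0, 0.0, 28.0] [-0.07, -0.14, 0.13]
```

>>> {"method": "apply_moves", "body": {"targets": [[0, 0, 6, 0, 0, 0.1, 2], [0, 0, 12, 0, 0, 0.1, 2], [0, 0, 18, 0, 0, 0.1, 2], [0, 0, 24, 0, 0, 0.1, 2], [0, 0, 28, 0, 0, 0.1, 2], [0, 0, 29, 0, 0, 0.1, 2], [0, 0, 29, 0, 0, 0.1, 2], [0, 0, 29, 0, 0, 0.1, 2]]}}

```text
time_s: 29.05
tcp_pos: [594.2, -333.6, 97.7]
ee_rot: [179.9, -0.1, 1.5]
contact_force: [-1.0, -0.8, 7.5]
finger_gap: 0.342
```

```bash
python3 -c "
from h import *
s=r.sense();print(s['ft_torque'])"; python3 go.py
```

```text
[ 0.1  0.4 -0. ]
t29.1 pos [ 594.2 -333.6   97.7] rot [179.9  -0.1   1.5] q [ -3.1  44.8  45.4  93.  -36.3  57.8 -34.5] F [-1.  -0.8  7.5] gap mm 30.061470815492495
```

>>> {"method": "apply_moves", "body": {"targets": [[0, 0, 0, 0, 0, -0.2, 2], [0, 0, 0, 0, 0, -0.4, 2], [0, 0, 0, 0, 0, -0.6, 2], [0, 0, 0, 0, 0, -0.8, 2], [0, 0, 0, 0, 0, -1, 2], [0, 0, 0, 0, 0, -1.2, 2], [0, 0, 0, 0, 0, -1.2, 2], [0, 0, 0, 0, 0, -1.2, 2]]}}

```text
time_s: 29.85
tcp_pos: [594.1, -333.5, 107.6]
ee_rot: [179.9, -0.0, 1.5]
contact_force: [3.9, -3.9, -16.8]
finger_gap: 0.335
```

```bash
python3 go.py
```

```text
t29.9 pos [ 594.1 -333.5  107.6] rot [179.9  -0.    1.5] q [ -3.4  44.2  45.9  92.6 -35.7  58.7 -34.9] F [  3.9  -3.9 -16.8] gap mm 29.44025005849745
```

>>> {"method": "apply_moves", "body": {"targets": [[0, 0, 0, 0, 0, 0.1, 2], [0, 0, 0, 0, 0, 0.1, 4], [0, 0, 0, 0, 0, 0.1, 5], [0, 0, 0, 0, 0, 0.1, 5], [0, 0, 0, 0, 0, -3, 5], [0, 0, 0, 0, 0, -7, 5], [0, 0, 0, 0, 0, -11, 5], [0, 0, 0, 0, 0, -13, 5]]}}

```text
time_s: 30.65
tcp_pos: [594.7, -334.3, 241.7]
ee_rot: [179.7, -0.3, 1.5]
contact_force: [0.3, 0.8, -0.1]
finger_gap: 0.57
```

```bash
python3 go.py 540,-20,250,50 488.7,264.4,220,96
```

```text
t30.6 pos [ 594.7 -334.3  241.7] rot [179.7  -0.3   1.5] q [ -6.   37.   51.3  85.7 -29.7  71.2 -39.4] F [ 0.3  0.8 -0.1] gap mm 50.173090879239986
540,-20,250,50 -> [0.4, -0.1, -48.5] [-4.63, -31.56, -0.99]
488.7,264.4,220,96 -> [0.0, 0.0, -46.0] [18.49, -22.21, 3.0]
```

>>> {"method": "apply_moves", "body": {"targets": [[0, 0, -5, -0.5, -3.5, 0, 5], [0, 0, -11, -1.2, -7.5, 0, 5], [0, 0, -18, -2, -12, -0.2, 5], [0, 0, -25, -2.7, -17, -0.5, 5], [0, 0, -32, -3.3, -21.5, -0.7, 5], [0, 0, -39, -4, -26, -1, 5], [0, 0, -45, -4.5, -30, -1, 5], [0, 0, -48.5, -4.6, -31.5, -1, 5]]}}

```text
time_s: 31.45
tcp_pos: [539.8, -16.1, 250.4]
ee_rot: [179.7, -0.1, 50.5]
contact_force: [0.2, 0.2, 0.8]
finger_gap: 0.568
```

```bash
python3 go.py 488.7,264.4,220,96;  python3 - <<'E'
from h import *
t=r.read_camera("top");s=r.read_camera("scene")
cv2.imwrite("pics/m8.png",np.hstack([crop(t["image"],138,170,72,72,400,400),crop(s["image"],180,110,140,140,400,400)]))
E
```

```text
t31.4 pos [539.8 -16.1 250.4] rot [179.7  -0.1  50.5] q [-38.   17.8  43.5 105.5 -13.7  61.8 -28.8] F [0.2 0.2 0.8] gap mm 49.98026867012231
488.7,264.4,220,96 -> [0.3, 0.0, -45.5] [18.4, -21.79, 2.95]
```

View pics/m8.png

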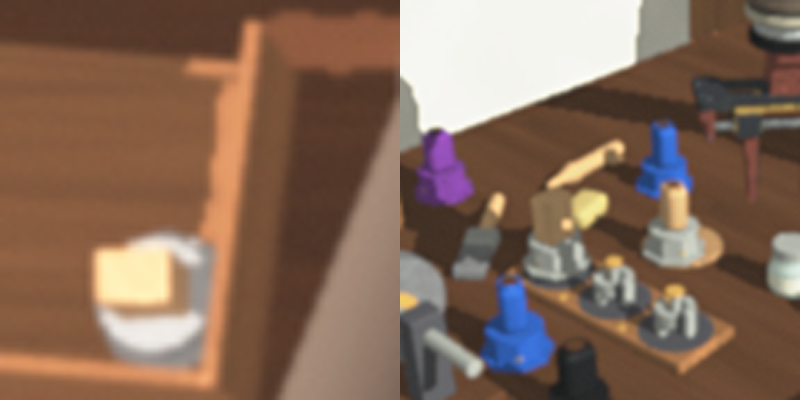

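Blank A sits on post0 (shaded) and blank B hasn't moved. On to B.

>>> {"method": "apply_moves", "body": {"targets": [[0, 0, -4, 2, -2, 0, 5], [0, 0, -10, 4.5, -5, 0.4, 5], [0, 0, -17, 7.5, -8.5, 0.8, 5], [0, 0, -24, 10.5, -12, 1.3, 5], [0, 0, -31, 13.5, -15.5, 1.8, 5], [0, 0, -38, 16, -19, 2.3, 5], [0, 0, -44, 18, -21.3, 2.8, 5], [0, 0, -45.5, 18.4, -21.8, 3, 5]]}}

```text
time_s: 32.35
tcp_pos: [490.4, 264.5, 218.5]
ee_rot: [179.8, 0.2, 96.0]
contact_force: [-0.2, 0.5, -0.4]
finger_gap: 0.572
```

>>> {"method": "apply_moves", "body": {"targets": [[0, 0, 0, 0, 0, 0, 5], [0, 0, 0, 0, 0, 0, 5], [0, 0, 0, 0, 0, 0, 5], [0, 0, 0, 0, 0, 1, 5], [0, 0, 0, 0, 0, 3, 5], [0, 0, 0, 0, 0, 5, 5], [0, 0, 0, 0, 0, 6, 5], [0, 0, 0, 0, 0, 6, 5]]}}

```text
time_s: 33.15
tcp_pos: [490.1, 263.3, 157.0]
ee_rot: [179.9, 0.3, 95.9]
contact_force: [-0.5, -0.0, 0.2]
finger_gap: 0.565
```

```bash
python3 go.py 488.7,264.4,82,96
```

```text
t33.1 pos [490.1 263.3 157. ] rot [179.9   0.3  95.9] q [-53.6  23.8  26.2 108.1 -12.8  51.  -15.2] F [-0.5 -0.   0.2] gap mm 49.75701186488624
488.7,264.4,82,96 -> [0.1, 0.3, -0.1] [0.16, -0.14, 7.5]
```

>>> {"method": "apply_moves", "body": {"targets": [[0, 0, 0, 0.1, -0.1, 1, 5], [0, 0, 0, 0.1, -0.1, 2.5, 5], [0, 0, 0, 0.1, -0.1, 4.5, 5], [0, 0, 0, 0.1, -0.1, 6, 5], [0, 0, 0, 0.1, -0.1, 7, 5], [0, 0, 0, 0.1, -0.1, 7.4, 5], [0, 0, 0, 0.1, -0.1, 7.4, 5], [0, 0, 0, 0.1, -0.1, 7.4, 5]]}}

```text
time_s: 33.95
tcp_pos: [489.6, 264.0, 83.6]
ee_rot: [179.8, 0.3, 95.9]
contact_force: [0.7, 0.2, 0.5]
finger_gap: 0.568
```

>>> {"method": "apply_moves", "body": {"targets": [[0, 0, 0, 0, 0, 0, 2], [0, 0, 0, 0, 0, 0, 2], [0, 0, 0, 0, 0, 0, 2], [0, 0, 0, 0, 0, 0, 2], [0, 0, 0, 0, 0, 0, 2], [0, 0, 0, 0, 0, 0, 2], [0, 0, 0, 0, 0, 0, 2], [0, 0, 0, 0, 0, 0, 2]]}}

```text
time_s: 34.75
tcp_pos: [489.7, 264.2, 84.0]
ee_rot: [179.8, 0.2, 95.9]
contact_force: [-1.3, 0.4, 5.7]
finger_gap: 0.345
```

>>> {"method": "apply_moves", "body": {"targets": [[0, 0, 0, 0, 0, -1, 2], [0, 0, 0, 0, 0, -3, 2], [0, 0, 0, 0, 0, -5.5, 2], [0, 0, 0, 0, 0, -8, 2], [0, 0, 0, 0, 0, -11, 2], [0, 0, 0, 0, 0, -13.5, 2], [0, 0, 0, 0, 0, -15.8, 2], [0, 0, 0, 0, 0, -15.8, 2]]}}

```text
time_s: 35.55
tcp_pos: [490.4, 265.2, 244.9]
ee_rot: [179.6, 0.1, 95.9]
contact_force: [1.1, -0.2, -4.9]
finger_gap: 0.337
```

```bash
python3 go.py 545,50,240,75 579.8,-132.2,205,63.3
```

```text
t35.5 pos [490.4 265.2 244.9] rot [179.6   0.1  95.9] q [-56.   17.9  28.4 103.   -9.3  61.2 -18.4] F [ 1.1 -0.2 -4.9] gap mm 29.69582716469072
545,50,240,75 -> [0.4, 0.0, 20.9] [-21.97, 3.21, 0.55]
579.8,-132.2,205,63.3 -> [0.0, -0.0, 11.7] [-16.7, 8.08, 3.5]
```

>>> {"method": "apply_moves", "body": {"targets": [[0, 0, 2, -2, 0.3, 0, 2], [0, 0, 5, -5, 0.7, 0, 2], [0, 0, 8, -8.5, 1.2, 0.2, 2], [0, 0, 11, -12, 1.8, 0.3, 2], [0, 0, 14, -15.5, 2.3, 0.4, 2], [0, 0, 18, -19, 2.8, 0.5, 2], [0, 0, 20.5, -21.5, 3.2, 0.5, 2], [0, 0, 21, -22, 3.2, 0.5, 2]]}}

```text
time_s: 36.35
tcp_pos: [544.5, 44.5, 239.2]
ee_rot: [179.6, 0.1, 74.5]
contact_force: [-1.0, -0.1, -4.5]
finger_gap: 0.338
```

>>> {"method": "apply_moves", "body": {"targets": [[0, 0, 2, -2.5, 1.2, 0.3, 2], [0, 0, 4, -5.5, 2.6, 0.8, 2], [0, 0, 6, -8.5, 4.2, 1.5, 2], [0, 0, 8, -11.5, 5.6, 2.2, 2], [0, 0, 10, -14.5, 7, 3, 2], [0, 0, 11.5, -16.5, 8, 3.5, 2], [0, 0, 11.7, -16.7, 8.1, 3.5, 2], [0, 0, 11.7, -16.7, 8.1, 3.5, 2]]}}

```text
time_s: 37.15
tcp_pos: [577.1, -138.4, 203.9]
ee_rot: [179.7, 0.1, 62.7]
contact_force: [-0.6, 0.3, -4.0]
finger_gap: 0.343
```

```bash
python3 go.py 580.6,-131.9,140,63.3
```

```text
t37.1 pos [ 577.1 -138.4  203.9] rot [179.7   0.1  62.7] q [-20.7  26.5  40.4 101.1 -19.5  59.3  -0.5] F [-0.6  0.3 -4. ] gap mm 30.180242901103963
580.6,-131.9,140,63.3 -> [0.3, 0.1, -0.6] [0.75, -0.02, 6.39]
```

>>> {"method": "apply_moves", "body": {"targets": [[0, 0, -0.3, 0.5, 0, 0, 2], [0, 0, -0.6, 0.5, 0, 1, 2], [0, 0, -0.6, 0.5, 0, 2.5, 2], [0, 0, -0.6, 0.5, 0, 4, 2], [0, 0, -0.6, 0.5, 0, 5.5, 2], [0, 0, -0.6, 0.5, 0, 6.5, 2], [0, 0, -0.6, 0.5, 0, 6.8, 2], [0, 0, -0.6, 0.5, 0, 6.8, 2]]}}

```text
time_s: 37.95
tcp_pos: [579.5, -134.4, 135.3]
ee_rot: [179.8, 0.1, 63.3]
contact_force: [-0.0, -0.3, -4.0]
finger_gap: 0.342
```

```bash
python3 go.py 580.6,-131.9,115,63.3
```

```text
t38.0 pos [ 579.5 -134.4  135.3] rot [179.8   0.1  63.3] q [-18.6  31.2  37.4 104.4 -23.3  52.    2.6] F [-0.  -0.3 -4. ] gap mm 30.132019051237073
580.6,-131.9,115,63.3 -> [0.2, 0.1, -0.0] [0.28, -0.02, 2.03]
```

Foot now at z≈59. I'll correct sideways, then lower onto the plunger.

>>> {"method": "apply_moves", "body": {"targets": [[0, 0, 0, 0.2, 0, 0, 2], [0, 0, 0, 0.28, 0, 0, 2], [0, 0, 0, 0.28, 0, 0, 2], [0, 0, 0, 0.28, 0, 0, 2], [0, 0, 0, 0.28, 0, 0, 2], [0, 0, 0, 0.28, 0, 0.2, 2], [0, 0, 0, 0.28, 0, 0.4, 2], [0, 0, 0, 0.28, 0, 0.5, 2]]}}

```text
time_s: 38.75
tcp_pos: [580.5, -131.9, 130.0]
ee_rot: [179.8, 0.1, 63.3]
contact_force: [-0.3, 0.3, -3.2]
finger_gap: 0.341
```

```bash
python3 go.py 580.6,-131.9,115,63.3
```

```text
t38.8 pos [ 580.5 -131.9  130. ] rot [179.8   0.1  63.3] q [-18.6  31.7  37.1 104.5 -23.6  51.5   2.6] F [-0.3  0.3 -3.2] gap mm 29.98422920880101
580.6,-131.9,115,63.3 -> [0.2, 0.1, -0.0] [0.01, -0.0, 1.5]
```

>>> {"method": "apply_moves", "body": {"targets": [[0, 0, 0, 0, 0, 0.3, 2], [0, 0, 0, 0, 0, 0.6, 2], [0, 0, 0, 0, 0, 0.9, 2], [0, 0, 0, 0, 0, 1.2, 2], [0, 0, 0, 0, 0, 1.5, 2], [0, 0, 0, 0, 0, 1.6, 2], [0, 0, 0, 0, 0, 1.6, 2], [0, 0, 0, 0, 0, 1.6, 2]]}}

```text
time_s: 39.55
tcp_pos: [580.6, -131.9, 114.3]
ee_rot: [179.8, 0.1, 63.3]
contact_force: [-1.1, 0.9, 1.5]
finger_gap: 0.344
```

```bash
python3 go.py
```

```text
t39.5 pos [ 580.6 -131.9  114.3] rot [179.8   0.1  63.3] q [-18.   32.8  36.3 105.2 -24.6  49.9   3.4] F [-1.1  0.9  1.5] gap mm 30.29417003376931
```

>>> {"method": "apply_moves", "body": {"targets": [[0, 0, 0, 0, 0, 0.3, 2], [0, 0, 0, 0, 0, 0.6, 2], [0, 0, 0, 0, 0, 0.9, 2], [0, 0, 0, 0, 0, 1.2, 2], [0, 0, 0, 0, 0, 1.5, 2], [0, 0, 0, 0, 0, 1.8, 2], [0, 0, 0, 0, 0, 2.05, 2], [0, 0, 0, 0, 0, 2.05, 2]]}}

```text
time_s: 40.35
tcp_pos: [580.7, -132.0, 93.7]
ee_rot: [179.8, 0.1, 63.3]
contact_force: [-3.4, 0.2, 6.5]
finger_gap: 0.342
```

```bash
python3 go.py
```

```text
t40.4 pos [ 580.7 -132.    93.7] rot [179.8   0.1  63.3] q [-17.1  34.4  35.2 105.9 -25.8  47.8   4.3] F [-3.4  0.2  6.5] gap mm 30.138905622528146
```

>>> {"method": "apply_moves", "body": {"targets": [[0, 0, 6, 0, 0, 0, 2], [0, 0, 12, 0, 0, 0, 2], [0, 0, 18, 0, 0, 0, 2], [0, 0, 24, 0, 0, 0, 2], [0, 0, 30, 0, 0, 0, 2], [0, 0, 33, 0, 0, 0, 2], [0, 0, 33, 0, 0, 0, 2], [0, 0, 33, 0, 0, 0, 2]]}}

```text
time_s: 41.15
tcp_pos: [581.8, -133.1, 94.4]
ee_rot: [179.6, -0.1, 30.3]
contact_force: [0.4, -1.1, 7.3]
finger_gap: 0.339
```

>>> {"method": "apply_moves", "body": {"targets": [[0, 0, 6, 0, 0, 0.1, 2], [0, 0, 12, 0, 0, 0.1, 2], [0, 0, 18, 0, 0, 0.1, 2], [0, 0, 24, 0, 0, 0.1, 2], [0, 0, 28, 0, 0, 0.1, 2], [0, 0, 29, 0, 0, 0.1, 2], [0, 0, 29, 0, 0, 0.1, 2], [0, 0, 29, 0, 0, 0.1, 2]]}}

```text
time_s: 41.95
tcp_pos: [581.7, -134.6, 93.7]
ee_rot: [179.6, -0.3, 1.2]
contact_force: [-3.8, -2.9, 6.9]
finger_gap: 0.337
```

```bash
python3 go.py
```

```text
t42.0 pos [ 581.7 -134.6   93.7] rot [179.6  -0.3   1.2] q [-26.9  40.3  51.3 106.4 -39.1  52.4 -45.9] F [-3.8 -2.9  6.9] gap mm 29.649641919676373
```

>>> {"method": "apply_moves", "body": {"targets": [[0, 0, 0, 0, 0, -0.2, 2], [0, 0, 0, 0, 0, -0.4, 2], [0, 0, 0, 0, 0, -0.6, 2], [0, 0, 0, 0, 0, -0.8, 2], [0, 0, 0, 0, 0, -1, 2], [0, 0, 0, 0, 0, -1.3, 2], [0, 0, 0, 0, 0, -1.3, 2], [0, 0, 0, 0, 0, -1.3, 2]]}}

```text
time_s: 42.75
tcp_pos: [581.3, -134.5, 105.1]
ee_rot: [179.5, -0.2, 1.2]
contact_force: [4.4, -4.8, -20.3]
finger_gap: 0.34
```

```bash
python3 go.py
```

```text
t42.8 pos [ 581.3 -134.5  105.1] rot [179.5  -0.2   1.2] q [-27.5  39.5  52.2 106.  -38.1  53.5 -46.6] F [  4.4  -4.8 -20.3] gap mm 29.932422349043623
```

>>> {"method": "apply_moves", "body": {"targets": [[0, 0, 0, 0, 0, 0.1, 2], [0, 0, 0, 0, 0, 0.1, 4], [0, 0, 0, 0, 0, 0.1, 5], [0, 0, 0, 0, 0, 0.1, 5], [0, 0, 0, 0, 0, -3, 5], [0, 0, 0, 0, 0, -7, 5], [0, 0, 0, 0, 0, -11, 5], [0, 0, 0, 0, 0, -13.5, 5]]}}

```text
time_s: 43.55
tcp_pos: [581.4, -133.9, 243.2]
ee_rot: [179.5, -0.4, 1.2]
contact_force: [0.3, -0.3, 0.2]
finger_gap: 0.568
```

```bash
python3 go.py 650,130,250,12,180,-15 760,330,250,20,180,-25 824,465.5,230,25,180,-30 824,465.5,127.5,25,180,-30
```

```text
t43.5 pos [ 581.4 -133.9  243.2] rot [179.5  -0.4   1.2] q [-33.5  31.   60.8  99.  -28.9  66.9 -53.5] F [ 0.3 -0.3  0.2] gap mm 49.973487985615854
650,130,250,12,180,-15 -> [2.0, 14.6, -10.7] [7.41, -26.24, -0.87]
760,330,250,20,180,-25 -> [2.7, 10.0, -7.5] [14.41, -17.28, 3.86]
824,465.5,230,25,180,-30 -> [2.3, 5.0, -4.4] [8.81, -10.54, 6.31]
824,465.5,127.5,25,180,-30 -> [0.0, 0.0, 0.0] [-5.12, -0.0, 8.88]
```

```bash
python3 go.py 650,130,250,40,180,-15 760,330,250,30,180,-25
```

```text
t43.5 pos [ 581.4 -133.9  243.2] rot [179.5  -0.4   1.2] q [-33.5  31.   60.8  99.  -28.9  66.9 -53.5] F [ 0.3 -0.3  0.2] gap mm 49.973487985615854
650,130,250,40,180,-15 -> [5.7, 14.2, -38.5] [7.41, -26.24, -0.87]
760,330,250,30,180,-25 -> [-3.4, 10.0, 9.4] [20.56, -8.25, 5.51]
```

>>> {"method": "apply_moves", "body": {"targets": [[0.5, 1, -4, 0.7, -2.5, 0, 5], [1, 3, -9, 1.7, -6, -0.1, 5], [2, 5, -14, 2.7, -10, -0.3, 5], [3, 7.5, -20, 3.7, -14, -0.5, 5], [4, 10, -26, 5, -18, -0.7, 5], [5, 12, -32, 6, -22, -0.8, 5], [5.5, 14, -37.5, 7.2, -25.5, -0.9, 5], [5.7, 14.2, -38.5, 7.4, -26.2, -0.9, 5]]}}

```text
time_s: 44.35
tcp_pos: [649.9, 134.7, 250.5]
ee_rot: [-179.9, -15.1, 40.5]
contact_force: [-0.1, 0.5, 0.0]
finger_gap: 0.571
```

>>> {"method": "apply_moves", "body": {"targets": [[-0.4, 1, 1, 2, -0.8, 0.5, 5], [-0.8, 2.5, 2.2, 5, -2, 1.3, 5], [-1.2, 4, 3.6, 8, -3.2, 2.1, 5], [-1.7, 5.5, 5, 11.5, -4.6, 3, 5], [-2.3, 7, 6.5, 15, -6, 4, 5], [-2.9, 8.5, 8, 18, -7.3, 4.8, 5], [-3.3, 9.8, 9.2, 20.2, -8.2, 5.4, 5], [-3.4, 10, 9.4, 20.5, -8.2, 5.5, 5]]}}

```text
time_s: 45.15
tcp_pos: [757.7, 338.1, 250.0]
ee_rot: [-179.9, -25.1, 30.6]
contact_force: [1.0, 0.9, -0.5]
finger_gap: 0.568
```

```bash
python3 go.py 824,465.5,230,25,180,-30 824,465.5,127.5,25,180,-30; python3 - <<'E'
from h import *
t=r.read_camera("top");s=r.read_camera("scene")
cv2.imwrite("pics/m9.png",np.hstack([crop(t["image"],260,150,130,130,400,400),crop(s["image"],180,120,130,130,400,400)]))
E
```

```text
t45.1 pos [757.7 338.1 250. ] rot [-179.9  -25.1   30.6] q [-54.5  37.3  45.5  85.6 -42.4  46.9 -56.2] F [ 1.   0.9 -0.5] gap mm 50.005214302036535
824,465.5,230,25,180,-30 -> [-2.7, 4.9, 5.0] [10.19, -7.57, 7.0]
824,465.5,127.5,25,180,-30 -> [0.0, 0.0, 0.0] [-5.12, -0.0, 8.88]
```

View pics/m9.png

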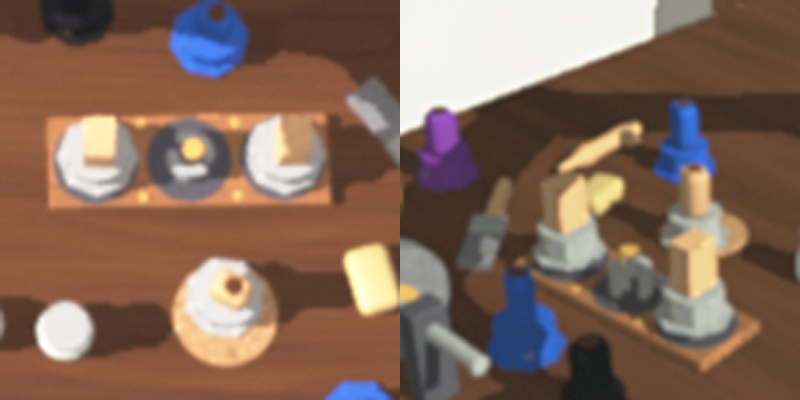

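The picture shows both blanks standing on post0 and post2 with post1 empty, and the finished piece on the pad. Now I close the door.

>>> {"method": "apply_moves", "body": {"targets": [[-0.5, 0.8, 0.8, 1.5, -1, 1, 4], [-1, 1.6, 1.6, 3, -2.2, 2, 4], [-1.5, 2.5, 2.5, 5, -3.7, 3.4, 4], [-2, 3.4, 3.5, 7, -5.2, 4.8, 4], [-2.4, 4.2, 4.3, 8.8, -6.5, 6, 4], [-2.7, 4.9, 5, 10, -7.4, 6.9, 4], [-2.7, 4.9, 5, 10.2, -7.5, 7, 4], [-2.7, 4.9, 5, 10.2, -7.5, 7, 4]]}}

```text
time_s: 46.05
tcp_pos: [825.7, 457.7, 230.6]
ee_rot: [179.8, -29.9, 24.8]
contact_force: [-0.2, -0.8, -0.3]
finger_gap: 0.458
```

```bash
python3 go.py 824,465.5,127.5,25,180,-30
```

```text
t46.0 pos [825.7 457.7 230.6] rot [179.8 -29.9  24.8] q [-57.5  48.9  47.6  71.7 -45.   45.2 -70.8] F [-0.2 -0.8 -0.3] gap mm 40.3406439415407
824,465.5,127.5,25,180,-30 -> [0.3, 0.1, -0.2] [-4.99, -0.81, 9.02]
```

>>> {"method": "apply_moves", "body": {"targets": [[0, 0, 0, 0, -0.8, 0, 4], [0, 0, 0, 0, -0.8, 0, 4], [0, 0, 0, 0, -0.8, 0, 4], [0, 0, 0, -0.6, -0.8, 1, 4], [0, 0, 0, -1.2, -0.8, 2, 4], [0, 0, 0, -1.4, -0.8, 2.4, 4], [0, 0, 0, -1.4, -0.8, 2.4, 4], [0, 0, 0, -1.4, -0.8, 2.4, 4]]}}

```text
time_s: 46.85
tcp_pos: [822.3, 464.7, 202.5]
ee_rot: [179.8, -29.9, 24.8]
contact_force: [-0.7, 0.7, -0.3]
finger_gap: 0.454
```

```bash
python3 go.py 824,465.5,127.5,25,180,-30
```

```text
t46.9 pos [822.3 464.7 202.5] rot [179.8 -29.9  24.8] q [-57.8  50.1  46.5  73.1 -46.   42.7 -70.3] F [-0.7  0.7 -0.3] gap mm 39.911529616593455
824,465.5,127.5,25,180,-30 -> [0.3, 0.1, -0.2] [-3.58, -0.02, 6.6]
```

>>> {"method": "apply_moves", "body": {"targets": [[0, 0, 0, -0.5, 0, 0.8, 4], [0, 0, 0, -1.3, 0, 2.3, 4], [0, 0, 0, -2, 0, 3.7, 4], [0, 0, 0, -2.8, 0, 5.1, 4], [0, 0, 0, -3.4, 0, 6.2, 4], [0, 0, 0, -3.6, 0, 6.6, 4], [0, 0, 0, -3.6, 0, 6.6, 4], [0, 0, 0, -3.6, 0, 6.6, 4]]}}

```text
time_s: 47.65
tcp_pos: [824.4, 465.2, 128.1]
ee_rot: [179.8, -29.9, 24.8]
contact_force: [-0.3, 0.2, 0.9]
finger_gap: 0.455
```

>>> {"method": "apply_moves", "body": {"targets": [[0, 0, 0, 0, 0, 0, 2], [0, 0, 0, 0, 0, 0, 1], [0, 0, 0, 0, 0, 0, 0.6], [0, 0, 0, 0, 0, 0, 0.6], [0, 0, 0, 0, 0, 0, 0.6], [0, 0, 0, 0, 0, 0, 0.6], [0, 0, 0, 0, 0, 0, 0.6], [0, 0, 0, 0, 0, 0, 0.6]]}}

```text
time_s: 48.45
tcp_pos: [824.4, 465.4, 128.5]
ee_rot: [179.8, -30.0, 24.8]
contact_force: [-2.1, -0.9, 3.6]
finger_gap: 0.132
```

```bash
cat > arcrel.py <<'E'
import subprocess,sys
from h import *
from scipy.spatial.transform import Rotation as R
s=r.sense();p=s["tcp_pos"];q=R.from_euler("xyz",s["ee_rot"],degrees=True)
b=p+6*q.apply([0,0,1]);H=np.array([652.5,409.]);d=b[:2]-H;print("bar",b,"r",np.linalg.norm(d),"ang",np.degrees(np.arctan2(d[1],d[0])),"F",s["contact_force"],"q",s["qpos"],"gap",s["finger_gap"]*88)
for a in map(float,sys.argv[1:]):
    w=np.array([H[0]+182*np.cos(np.radians(a)),H[1]+182*np.sin(np.radians(a)),b[2]])
    print(a,np.round(q.inv().apply(w-b)/10,1).tolist())
E
python3 arcrel.py 13 8 3 -2 -7 -12 -17 -22 -27 -32
```

```text
bar [827.1 466.7 123.3] r 183.90766549397384 ang 18.269893041729404 F [-2.1 -0.9  3.6] q [-56.3  53.5  42.5  75.8 -49.2  36.1 -67. ] gap 11.599340647208523
13.0 [-0.4, 1.6, -0.2]
8.0 [-0.7, 3.2, -0.4]
3.0 [-1.2, 4.7, -0.7]
-2.0 [-1.8, 6.1, -1.0]
-7.0 [-2.4, 7.5, -1.4]
-12.0 [-3.2, 8.8, -1.8]
-17.0 [-4.1, 10.0, -2.3]
-22.0 [-5.0, 11.2, -2.9]
-27.0 [-6.1, 12.2, -3.5]
-32.0 [-7.2, 13.2, -4.1]
```

>>> {"method": "apply_moves", "body": {"targets": [[0, 0, 0, -0.2, 1.6, -0.1, 0.6], [0, 0, 0, -0.6, 3.2, -0.3, 0.6], [0, 0, 0, -1.1, 4.7, -0.6, 0.6], [0, 0, 0, -1.7, 6.1, -1, 0.6], [0, 0, 0, -2.4, 7.5, -1.4, 0.6], [0, 0, 0, -3.2, 8.8, -1.8, 0.6], [0, 0, 0, -4.1, 10, -2.3, 0.6], [0, 0, 0, -5, 11.2, -2.9, 0.6]]}}

```text
time_s: 49.25
tcp_pos: [818.6, 338.2, 128.4]
ee_rot: [179.8, -29.9, 24.8]
contact_force: [-1.6, 2.3, -1.5]
finger_gap: 0.128
```

```bash
python3 arcrel.py -27 -32 -37 -42 -47 -52 -57 -62 -67
```

```text
bar [821.3 339.4 123.2] r 182.55144814731588 ang -22.399341942257244 F [-1.6  2.3 -1.5] q [-48.   46.2  36.8  86.7 -51.7  31.  -52.6] gap 11.235678332527993
-27.0 [-1.0, 0.9, -0.6]
-32.0 [-2.1, 1.8, -1.2]
-37.0 [-3.3, 2.7, -1.9]
-42.0 [-4.5, 3.3, -2.6]
-47.0 [-5.8, 3.9, -3.3]
-52.0 [-7.1, 4.3, -4.1]
-57.0 [-8.5, 4.6, -4.9]
-62.0 [-9.9, 4.8, -5.7]
-67.0 [-11.2, 4.8, -6.5]
```

>>> {"method": "apply_moves", "body": {"targets": [[0, 0, 0, -1, 0.9, -0.6, 0.6], [0, 0, 0, -2.1, 1.8, -1.2, 0.6], [0, 0, 0, -3.3, 2.7, -1.9, 0.6], [0, 0, 0, -4.5, 3.3, -2.6, 0.6], [0, 0, 0, -5.8, 3.9, -3.3, 0.6], [0, 0, 0, -7.1, 4.3, -4.1, 0.6], [0, 0, 0, -8.5, 4.6, -4.9, 0.6], [0, 0, 0, -9.9, 4.8, -5.7, 0.6]]}}

```text
time_s: 50.05
tcp_pos: [733.9, 246.6, 128.3]
ee_rot: [179.9, -29.9, 24.8]
contact_force: [-0.8, 5.6, -0.0]
finger_gap: 0.131
```

```bash
python3 arcrel.py -66 -69 -72 -74 -76 -78 -80
```

```text
bar [736.6 247.9 123.1] r 181.79136971326014 ang -62.429012494411296 F [-0.8  5.6 -0. ] q [-42.7  35.1  29.9 103.9 -54.2  22.2 -40.2] gap 11.49161566858963
-66.0 [-1.0, 0.0, -0.6]
-69.0 [-1.8, 0.0, -1.0]
-72.0 [-2.6, -0.1, -1.5]
-74.0 [-3.2, -0.2, -1.8]
-76.0 [-3.7, -0.3, -2.1]
-78.0 [-4.3, -0.4, -2.4]
-80.0 [-4.8, -0.6, -2.8]
```

>>> {"method": "apply_moves", "body": {"targets": [[0, 0, 0, -0.7, 0, -0.4, 0.6], [0, 0, 0, -1.3, 0, -0.8, 0.6], [0, 0, 0, -1.8, 0, -1, 0.6], [0, 0, 0, -2.2, 0, -1.3, 0.6], [0, 0, 0, -2.6, -0.1, -1.5, 0.6], [0, 0, 0, -2.9, -0.1, -1.7, 0.6], [0, 0, 0, -3.2, -0.2, -1.8, 0.6], [0, 0, 0, -3.2, -0.2, -1.8, 0.6]]}}

```text
time_s: 50.85
tcp_pos: [699.6, 234.1, 128.2]
ee_rot: [179.9, -29.9, 24.8]
contact_force: [-0.1, 5.2, 0.9]
finger_gap: 0.127
```

```bash
python3 arcrel.py -76 -78 -80
```

```text
bar [702.3 235.4 123. ] r 180.6384978893293 ang -73.98981409513836 F [-0.1  5.2  0.9] q [-42.   31.7  27.6 109.1 -54.8  19.1 -38. ] gap 11.218387674770618
-76.0 [-0.6, 0.0, -0.3]
-78.0 [-1.1, -0.1, -0.6]
-80.0 [-1.6, -0.3, -0.9]
```

>>> {"method": "apply_moves", "body": {"targets": [[0, 0, 0, -0.2, 0, -0.1, 0.6], [0, 0, 0, -0.4, 0, -0.2, 0.6], [0, 0, 0, -0.6, 0, -0.3, 0.6], [0, 0, 0, -0.8, 0, -0.4, 0.6], [0, 0, 0, -1, 0, -0.5, 0.6], [0, 0, 0, -1.1, 0, -0.6, 0.6], [0, 0, 0, -1.1, 0, -0.6, 0.6], [0, 0, 0, -1.1, 0, -0.6, 0.6]]}}

```text
time_s: 51.65
tcp_pos: [691.9, 231.0, 129.0]
ee_rot: [179.7, -30.3, 25.0]
contact_force: [26.9, 15.0, -19.4]
finger_gap: 0.129
```

```bash
python3 arcrel.py -78 -80
```

```text
bar [694.7 232.3 123.8] r 181.68993704144125 ang -76.58547030279223 F [ 26.9  15.  -19.4] q [-41.5  30.7  26.6 110.5 -55.1  17.8 -37.2] gap 11.36905292641142
-78.0 [-0.4, -0.1, -0.2]
-80.0 [-0.9, -0.2, -0.5]
```

The door hit its stop at -76.6°, a 94.9° sweep, which matches the 1.65 rad range. I release and lift.

>>> {"method": "apply_moves", "body": {"targets": [[0, 0, 0, 0, 0, 0, 1.2], [0, 0, 0, 0, 0, 0, 2], [0, 0, 0, 0, 0, 0, 3], [0, 0, 0, 0, 0, 0, 3.5], [0, 0, 0, 0.5, 0, -0.9, 3.5], [0, 0, 0, 1.5, 0, -2.6, 3.5], [0, 0, 0, 2.7, 0, -4.7, 3.5], [0, 0, 0, 4, 0, -7, 3.5]]}}

```text
time_s: 52.45
tcp_pos: [690.6, 230.0, 209.9]
ee_rot: [179.7, -30.2, 24.9]
contact_force: [0.2, -0.1, 0.6]
finger_gap: 0.398
```

```bash
python3 go.py 640,60,280,40,180,-10 480,100,330,70
```

```text
t52.5 pos [690.6 230.  209.9] rot [179.7 -30.2  24.9] q [-51.1  26.1  39.4 107.7 -44.8  27.2 -48.1] F [ 0.2 -0.1  0.6] gap mm 35.005201986220435
640,60,280,40,180,-10 -> [5.5, -20.1, -14.3] [-6.63, 13.35, -11.9]
480,100,330,70 -> [2.6, -9.8, -29.9] [-8.67, -13.35, -6.61]
```

>>> {"method": "apply_moves", "body": {"targets": [[0.7, -2, -1.5, -0.5, 1, -1.5, 3.5], [1.5, -5, -3.5, -1.5, 3, -3.3, 3.5], [2.3, -8, -5.5, -2.5, 5, -5, 3.5], [3, -11, -8, -3.5, 7.5, -7, 3.5], [3.8, -14, -10, -4.7, 9.5, -9, 3.5], [4.5, -17, -12, -5.8, 11.5, -10.5, 3.5], [5.3, -19.5, -14, -6.5, 13, -11.7, 3.5], [5.5, -20, -14.3, -6.6, 13.3, -11.9, 3.5]]}}

```text
time_s: 53.25
tcp_pos: [640.4, 57.4, 281.4]
ee_rot: [179.9, -10.1, 39.8]
contact_force: [1.0, -0.4, 1.0]
finger_gap: 0.401
```

>>> {"method": "apply_moves", "body": {"targets": [[0.3, -1, -3, -1, -1.5, -0.7, 3.5], [0.6, -2.2, -7, -2.2, -3.3, -1.6, 3.5], [1, -3.7, -11.5, -3.5, -5.2, -2.6, 3.5], [1.4, -5.2, -16, -4.8, -7.2, -3.6, 3.5], [1.8, -6.7, -21, -6.2, -9.4, -4.7, 3.5], [2.2, -8.2, -25.5, -7.6, -11.6, -5.8, 3.5], [2.6, -9.8, -29.5, -8.6, -13.2, -6.5, 3.5], [2.6, -9.8, -29.9, -8.7, -13.3, -6.6, 3.5]]}}

```text
time_s: 54.05
tcp_pos: [479.1, 99.6, 331.0]
ee_rot: [179.9, -0.1, 70.1]
contact_force: [-0.4, 0.1, 0.6]
finger_gap: 0.403
```

```bash
python3 - <<'E'
from h import *
t=r.read_camera("top");s=r.read_camera("scene");print(r.sense()["tcp_pos"])
a=np.hstack([crop(t["image"],270,160,100,75,400,300),crop(t["image"],90,130,140,105,400,300)])
b=np.hstack([crop(s["image"],195,160,110,82,400,300),crop(s["image"],320,210,140,105,400,300)])
cv2.imwrite("pics/m10.png",np.vstack([a,b]))
E
```

```text
[480.6  98.1 330.8]
```

View pics/m10.png

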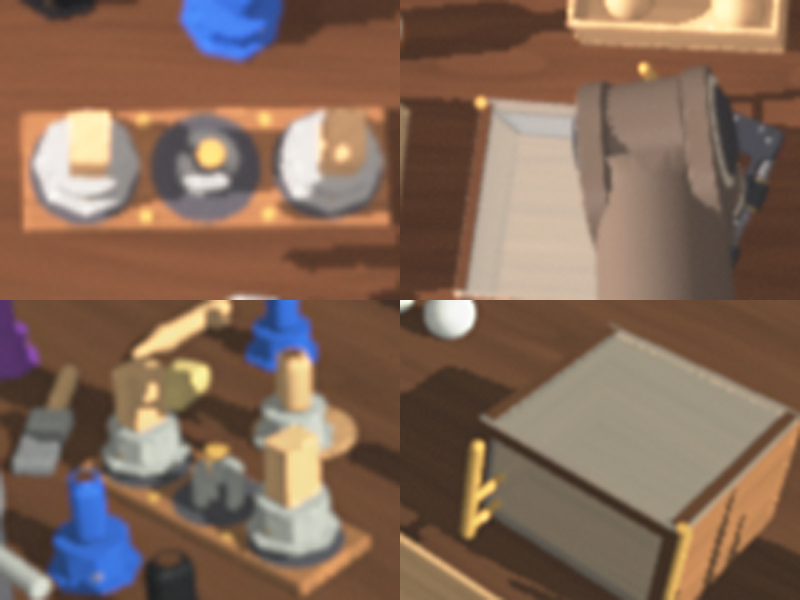

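The door is shut, the cupboard is empty, and both blanks are square on the jig. I'll check how well the finished piece is centred on the pad.

```bash
python3 - <<'E'
from h import *
out=[]
for n,(u,v,w) in(("top",(305,215,60)),("scene",(250,165,60))):
    c=r.read_camera(n);k=400/w;im=crop(c["image"],u,v,w,w,400,400)
    for R,z,col in((55,4,(0,0,255)),(40,4,(0,255,0)),(15,131,(255,0,0))):
        P=np.array([px(c,[440.3+R*np.cos(a),-276+R*np.sin(a),z])for a in np.linspace(0,6.3,60)])
        cv2.polylines(im,[np.int32(((P+.5-[u,v])*k))],True,col,1)
    out.append(im)
cv2.imwrite("pics/m11.png",np.hstack(out))
E
```

```text
(no output)
```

View pics/m11.png

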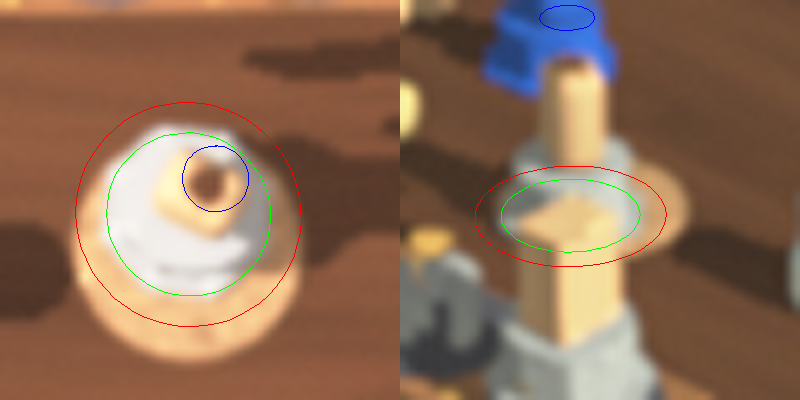

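The overlay shows the piece is where I put it, at (440,-276), but my first pad estimate was off. A shadow had clipped the mask. The cork circle is centred at about (188,249) in the left crop, so the piece sits roughly 16 mm off centre and the foot just overhangs. I'll re-place it.

```bash
python3 - <<'E'
from h import *
t=r.read_camera("top");print(onz(t,(332.7,251.85),4),onz(t,(332.7,251.85+55*.316),4))
E
python3 go.py 440,-276,230,64.5 440,-276,72,64.5
```

```text
[ 423.1 -276.1    4. ] [ 366.9 -277.4    4. ]
t54.3 pos [481.1  97.  330.5] rot [179.9   0.   69.7] q [-55.8   6.4  43.2 104.9  -4.6  70.4 -31.6] F [-0.1 -0.7  0.1] gap mm 35.184686075301364
440,-276,230,64.5 -> [0.1, 0.0, 5.2] [-36.39, 9.09, 10.08]
440,-276,72,64.5 -> [0.0, 0.0, 0.0] [0.0, -0.0, 15.8]
```

>>> {"method": "apply_moves", "body": {"targets": [[0, 0, 0.5, -3, 0.8, 0.5, 5], [0, 0, 1.2, -7.5, 2, 1.5, 5], [0, 0, 2, -12, 3.2, 3, 5], [0, 0, 2.8, -17, 4.4, 4.5, 5], [0, 0, 3.6, -22, 5.6, 6, 5], [0, 0, 4.4, -27, 6.8, 7.5, 5], [0, 0, 5, -32, 8, 9, 5], [0, 0, 5.2, -36, 9, 10, 5]]}}

```text
time_s: 55.1
tcp_pos: [440.8, -268.1, 231.5]
ee_rot: [179.9, 0.0, 64.4]
contact_force: [0.4, 1.7, -0.4]
finger_gap: 0.567
```

>>> {"method": "apply_moves", "body": {"targets": [[0, 0, 0, 0, 0, 0, 5], [0, 0, 0, 0, 0, 0, 5], [0, 0, 0, 0, 0, 0, 5], [0, 0, 0, 0, 0, 0, 5], [0, 0, 0, 0, 0, 0, 5], [0, 0, 0, 0, 0, 0, 5], [0, 0, 0, 0, 0, 0, 5], [0, 0, 0, 0, 0, 0, 5]]}}

```text
time_s: 55.9
tcp_pos: [441.0, -267.7, 231.6]
ee_rot: [179.8, 0.0, 64.4]
contact_force: [0.0, 0.8, -0.0]
finger_gap: 0.57
```

```bash
python3 go.py 440,-276,72,64.5
```

```text
t55.9 pos [ 441.  -267.7  231.6] rot [179.8   0.   64.4] q [-17.1  18.8  54.1 110.2 -17.7  59.5  19.1] F [ 0.   0.8 -0. ] gap mm 50.11942570838519
440,-276,72,64.5 -> [0.2, 0.0, -0.1] [-0.79, 0.23, 15.96]
```

>>> {"method": "apply_moves", "body": {"targets": [[0, 0, 0, -0.5, 0.1, 1.5, 5], [0, 0, 0, -0.8, 0.2, 4, 5], [0, 0, 0, -0.8, 0.2, 7, 5], [0, 0, 0, -0.8, 0.2, 10, 5], [0, 0, 0, -0.8, 0.2, 13, 5], [0, 0, 0, -0.8, 0.2, 15, 5], [0, 0, 0, -0.8, 0.2, 15.7, 5], [0, 0, 0, -0.8, 0.2, 15.7, 5]]}}

```text
time_s: 56.7
tcp_pos: [439.3, -276.0, 74.1]
ee_rot: [179.9, 0.1, 64.4]
contact_force: [-0.0, -0.0, 0.6]
finger_gap: 0.572
```

>>> {"method": "apply_moves", "body": {"targets": [[0, 0, 0, 0, 0, 0, 2], [0, 0, 0, 0, 0, 0, 2], [0, 0, 0, 0, 0, 0, 2], [0, 0, 0, 0, 0, 0, 2], [0, 0, 0, 0, 0, 0, 2], [0, 0, 0, 0, 0, 0, 2], [0, 0, 0, 0, 0, 0, 2], [0, 0, 0, 0, 0, 0, 2]]}}

```text
time_s: 57.5
tcp_pos: [440.1, -276.3, 75.0]
ee_rot: [179.8, 0.0, 64.4]
contact_force: [0.2, 0.7, 6.9]
finger_gap: 0.342
```

>>> {"method": "apply_moves", "body": {"targets": [[0, 0, 0, 0, 0, -0.5, 2], [0, 0, 0, 0, 0, -1, 2], [0, 0, 0, 0, 0, -1.5, 2], [0, 0, 0, 0, 0, -1.5, 2], [0, 0, 0, 0, 0, -1.5, 2], [0, 0, 0, 0, 0, -1.5, 2], [0, 0, 0, 0, 0, -1.5, 2], [0, 0, 0, 0, 0, -1.5, 2]]}}

```text
time_s: 58.3
tcp_pos: [439.9, -276.2, 89.9]
ee_rot: [179.8, 0.0, 64.4]
contact_force: [-0.2, -0.8, -3.2]
finger_gap: 0.34
```

```bash
python3 go.py 423.5,-276,88,64.5
```

```text
t58.3 pos [ 439.9 -276.2   89.9] rot [179.8   0.   64.4] q [ -6.5  30.8  44.1 117.  -30.9  44.   30.9] F [-0.2 -0.8 -3.2] gap mm 29.921355556130326
423.5,-276,88,64.5 -> [0.2, 0.0, -0.1] [-0.69, -1.49, 0.18]
```

Lifted. I shift it 16.5 mm towards -x and lower it back to TCP z≈75.

>>> {"method": "apply_moves", "body": {"targets": [[0, 0, 0, -0.3, -0.5, 0, 2], [0, 0, 0, -0.5, -1, 0, 2], [0, 0, 0, -0.7, -1.5, 0, 2], [0, 0, 0, -0.7, -1.5, 0, 2], [0, 0, 0, -0.7, -1.5, 0.4, 2], [0, 0, 0, -0.7, -1.5, 0.9, 2], [0, 0, 0, -0.7, -1.5, 1.3, 2], [0, 0, 0, -0.7, -1.5, 1.5, 2]]}}

```text
time_s: 59.1
tcp_pos: [423.5, -275.9, 74.9]
ee_rot: [179.9, -0.0, 64.4]
contact_force: [-5.3, 5.5, 32.7]
finger_gap: 0.339
```

```bash
python3 go.py
```

```text
t59.1 pos [ 423.5 -275.9   74.9] rot [179.9  -0.   64.4] q [ -5.   31.   42.9 119.3 -32.1  41.4  33.1] F [-5.3  5.5 32.7] gap mm 29.85262086156496
```

>>> {"method": "apply_moves", "body": {"targets": [[0, 0, 0, 0, 0, -0.05, 2], [0, 0, 0, 0, 0, -0.05, 4], [0, 0, 0, 0, 0, -0.05, 5], [0, 0, 0, 0, 0, -0.05, 5], [0, 0, 0, 0, 0, -2.5, 5], [0, 0, 0, 0, 0, -6.5, 5], [0, 0, 0, 0, 0, -11, 5], [0, 0, 0, 0, 0, -15, 5]]}}

```text
time_s: 59.9
tcp_pos: [422.9, -276.2, 226.7]
ee_rot: [179.9, 0.0, 64.4]
contact_force: [0.1, 0.2, -0.2]
finger_gap: 0.566
```

```bash
python3 go.py 440,20,330,70
```

```text
t59.9 pos [ 422.9 -276.2  226.7] rot [179.9   0.   64.4] q [-16.6  18.1  55.2 111.9 -17.4  58.6  20.9] F [ 0.1  0.2 -0.2] gap mm 49.813832688626455
440,20,330,70 -> [0.1, 0.0, -5.6] [27.44, -11.25, -10.36]
```

>>> {"method": "apply_moves", "body": {"targets": [[0, 0, -0.5, 2.5, -1, -1, 5], [0, 0, -1.2, 6, -2.5, -2.3, 5], [0, 0, -2, 10, -4, -3.8, 5], [0, 0, -2.8, 14, -5.8, -5.3, 5], [0, 0, -3.6, 18, -7.4, -6.8, 5], [0, 0, -4.5, 22, -9, -8.3, 5], [0, 0, -5.3, 25.5, -10.5, -9.6, 5], [0, 0, -5.6, 27.4, -11.2, -10.4, 5]]}}

```text
time_s: 60.7
tcp_pos: [440.2, 22.9, 331.4]
ee_rot: [179.8, -0.1, 70.2]
contact_force: [0.1, -0.3, 0.1]
finger_gap: 0.57
```

```bash
python3 - <<'E'
from h import *
out=[]
for n,(u,v,w,h) in(("top",(275,160,110,110)),("scene",(190,140,240,180))):
    c=r.read_camera(n);im=crop(c["image"],u,v,w,h,400,int(400*h/w))
    if n=="top":
        k=400/w
        for R,z,col in((55,4,(0,0,255)),(40,4,(0,255,0))):
            P=np.array([px(c,[423.3+R*np.cos(a),-276+R*np.sin(a),z])for a in np.linspace(0,6.3,60)])
            cv2.polylines(im,[np.int32(((P+.5-[u,v])*k))],True,col,1)
    else: im=cv2.copyMakeBorder(im,0,100,0,0,0)
    out.append(im)
cv2.imwrite("pics/m12.png",np.hstack(out));print(r.sense()["tcp_pos"],r.sense()["contact_force"])
E
```

```text
[440.8  22.6 331.2] [0.6 0.  0.2]
```

View pics/m12.png

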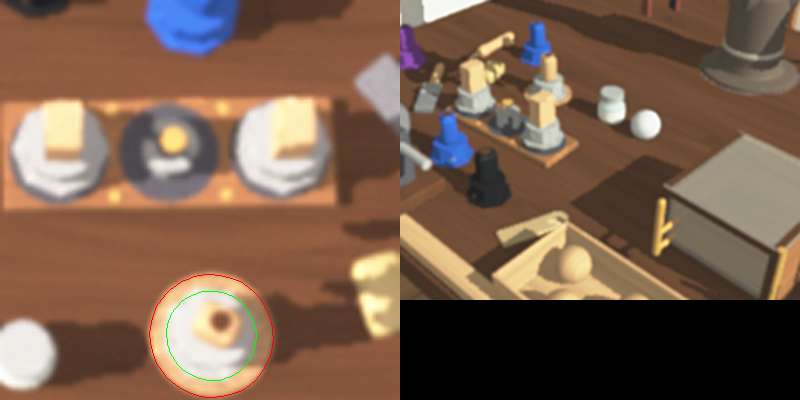

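The piece is now concentric on the pad, both blanks are locked square on post0 and post2, and the door is shut. I hand in.

```bash
python3 -c "
from bench import r
print(r.close_job())"
```

```text
the job is handed in; nothing more can be done
None
```

The changeover is done and handed in at about 61 s of robot time.

- **Finished piece:** I pressed and turned it free from post0 and stood it on the cork pad. My first placing was about 16 mm off centre, because a shadow clipped my pad estimate, so its foot just overhung. I only saw this after the door was shut, so I re-placed it last. The final picture shows it concentric on the pad.
- **Door:** It was a few degrees ajar at the start. I opened it by the handle and later pushed it shut against the stop. The swing between the two ends measured about 94.9°, which matches the full 1.65 rad.
- **Blanks:** Two were there. They are locked on post0 and post2, and post1 is empty. An upward tug of 17 to 20 N did not free either one, and in the last picture both sit square to the jig.
- **Forces and other items:** The highest wrist force I read was about 36 N, while setting the finished piece down the second time. Closing the door gave about the same. I saw no sign that any other item had moved, but I checked this only by eye, and I did not notice any piece being knocked aside.

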